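# Mount the jar carrier on the mill and load the jars

### The job

Lift the dust cap off the mill's spindle and put it in the parts tray. Put the six-pocket jar carrier on the mill's splined spindle, turning it while pressing lightly until it drops fully home on the seat; then stand every grinding jar upright in the carrier, one to a pocket; and only when all are loaded, push the start switch's lever all the way over to on. A jar that gets knocked aside is to be put in place again, and the beaker and the bottle are to be left where they are.

Things in the scene. Friction and masses are not known exactly. Their poses are not given: they have to be found in the camera images.
- seat (a point): Centre of the round steel seat, 92 mm across, on top of the mill drive, 64 mm above the bench. The drive is a heavy beige box 200 x 200 mm and 60 mm high, fixed; this point's z is up, its x and y follow the sides of the box. The splined spindle stands in the middle of the seat
- nose (a point): Top of the spindle's round pilot nose (15 mm across, 32 mm high above the seat, its last 7 mm tapered). Around it are four splines like a plus sign: two crossed bars 30 x 10 mm, 16 mm high above the seat. The spindle cannot turn. The angle of the plus differs from start to start and is NOT given by this point's axes (those of the box): see it or feel for it
- carrier_foot (a point): Centre of the underside of the jar carrier, a six-sided aluminium tray 172 mm across flats and 34 mm high with hub and handle on top, about 0.6 kg, flat on the bench at the start; z is up. Unaligned on the spindle it rests on the spline tops, 16 mm above the seat, centred by the nose; at the right angle it drops 16 mm until its underside lies on the seat
- bore (a point): Centre of the mouth of the carrier's bore, in the same place as its underside's centre and with the carrier's axes: a plus-shaped opening of two crossed slots 13 mm wide and 34 mm long, along the carrier's x and y, 12 mm deep with a hollow above (35 mm deep in all). It fits the spindle at every quarter turn, with about 0.09 rad of play either way
- handle (a point): Middle of the carrier's handle, a black upright block 34 mm long (along the carrier's x), 16 mm thick (along y) and 40 mm high, 59 mm above the carrier's underside and over its centre; below it is a square hub 41 mm wide up to 39 mm above the underside. Same axes as the carrier
- cap_mid (a point): Middle of the dust cap, a grey plastic cup 44 mm across and 46 mm high, 0.06 kg, upside down over the spindle at the start, its rim loose on the seat (inside 38 mm wide and 42 mm deep); 23 mm above its rim, z up. It hides the spindle until it is lifted off
- tray_in (a point): Centre of the floor of the empty white parts tray, fixed on the bench: 120 x 120 mm outside, 112 mm inside, 18 mm high, its floor about 4 mm above the bench
- sw (a joint): Start switch: a black toggle lever on a beige block standing apart on the bench; 0 rad is off (as at the start; it leans 0.5 rad to the block's -x side), 1.0 rad is fully on (it leans 0.5 rad to the block's +x side). It stays where it is left, and is stiff by light friction only
- sw_tip (a point): Tip of the switch's lever, which moves with it; the centre of its black ball, 26 mm across, 70 mm from the hinge. The hinge lies along the block's y axis, over the block's centre, 22 mm above the bench, so the ball is 83 mm high at either end and moves 67 mm along the block's +x in all. The block is 70 x 50 mm and 25 mm high
- sw_base: The beige block of the switch, fixed; origin at the centre of its underside on the bench; its +x is the direction in which the lever is pushed to switch on
- beaker: A glass beaker 68 mm across and 85 mm high that stands on the bench (bystander); origin at the centre of its underside
- bottle: A white plastic bottle 64 mm across and 90 mm high (bystander); origin at the centre of its underside
- well0 (a point): Pocket 0 of the carrier: the point, 60 mm from the carrier's axis at 0 degrees from its x axis, where the centre of a jar standing in the middle of that pocket is (40 mm above the carrier's underside). The pocket floor is 10 mm above the underside, the walls and dividers 24 mm high above the floor and 4 mm thick; a jar has about 8 mm of play to the outer wall and 10 mm to each divider
- well1 (a point): Pocket 1 of the carrier: the point, 60 mm from the carrier's axis at 60 degrees from its x axis, where the centre of a jar standing in the middle of that pocket is (40 mm above the carrier's underside). The pocket floor is 10 mm above the underside, the walls and dividers 24 mm high above the floor and 4 mm thick; a jar has about 8 mm of play to the outer wall and 10 mm to each divider
- well2 (a point): Pocket 2 of the carrier: the point, 60 mm from the carrier's axis at 120 degrees from its x axis, where the centre of a jar standing in the middle of that pocket is (40 mm above the carrier's underside). The pocket floor is 10 mm above the underside, the walls and dividers 24 mm high above the floor and 4 mm thick; a jar has about 8 mm of play to the outer wall and 10 mm to each divider
- well3 (a point): Pocket 3 of the carrier: the point, 60 mm from the carrier's axis at 180 degrees from its x axis, where the centre of a jar standing in the middle of that pocket is (40 mm above the carrier's underside). The pocket floor is 10 mm above the underside, the walls and dividers 24 mm high above the floor and 4 mm thick; a jar has about 8 mm of play to the outer wall and 10 mm to each divider
- well4 (a point): Pocket 4 of the carrier: the point, 60 mm from the carrier's axis at 240 degrees from its x axis, where the centre of a jar standing in the middle of that pocket is (40 mm above the carrier's underside). The pocket floor is 10 mm above the underside, the walls and dividers 24 mm high above the floor and 4 mm thick; a jar has about 8 mm of play to the outer wall and 10 mm to each divider
- well5 (a point): Pocket 5 of the carrier: the point, 60 mm from the carrier's axis at 300 degrees from its x axis, where the centre of a jar standing in the middle of that pocket is (40 mm above the carrier's underside). The pocket floor is 10 mm above the underside, the walls and dividers 24 mm high above the floor and 4 mm thick; a jar has about 8 mm of play to the outer wall and 10 mm to each divider
- jar0_mid (a point): Centre of a sealed steel grinding jar, a plain upright cylinder 36 mm in diameter and 60 mm high, about 0.2 kg, heavy at the bottom, standing on the bench (30 mm above its underside; z is its axis). Four to six such jars are there; absent ones read None throughout
- jar1_mid (a point): Centre of a sealed steel grinding jar, a plain upright cylinder 36 mm in diameter and 60 mm high, about 0.2 kg, heavy at the bottom, standing on the bench (30 mm above its underside; z is its axis). Four to six such jars are there; absent ones read None throughout
- jar2_mid (a point): Centre of a sealed steel grinding jar, a plain upright cylinder 36 mm in diameter and 60 mm high, about 0.2 kg, heavy at the bottom, standing on the bench (30 mm above its underside; z is its axis). Four to six such jars are there; absent ones read None throughout
- jar3_mid (a point): Centre of a sealed steel grinding jar, a plain upright cylinder 36 mm in diameter and 60 mm high, about 0.2 kg, heavy at the bottom, standing on the bench (30 mm above its underside; z is its axis). Four to six such jars are there; absent ones read None throughout
- jar4_mid (a point): Centre of a sealed steel grinding jar, a plain upright cylinder 36 mm in diameter and 60 mm high, about 0.2 kg, heavy at the bottom, standing on the bench (30 mm above its underside; z is its axis). Four to six such jars are there; absent ones read None throughout
- jar5_mid (a point): Centre of a sealed steel grinding jar, a plain upright cylinder 36 mm in diameter and 60 mm high, about 0.2 kg, heavy at the bottom, standing on the bench (30 mm above its underside; z is its axis). Four to six such jars are there; absent ones read None throughout
Not all that is in view belongs to the job. What is shaped like the part that bears jar1_mid but brown or green is not meant.

How it is judged:
By the outcome, as a careful person would: the job done as asked, in the order asked, and still so for the second after the job is handed in, with the robot touching nothing.
Of jar0, jar1, jar2, jar3, jar4, jar5 only 4 to 6 are there at a start; the rules pass over those that are not, and their reading is None.
At some moment in a run one of jar0, jar1, jar2, jar3, jar4, jar5 may be knocked a few centimetres aside while the robot is not near it.
It also fails if it takes over 210 s, if anything falls off the work surface, if the arm or the gripper's body presses on something with over 40 N, if the wrist force passes 120 N, or if a joint passes its speed limit or range.

### The arm

A 6-joint arm with a two-finger parallel gripper is mounted at the origin on the work surface. World frame = base frame: x ahead of the robot, y to its left, z up, the work surface at z = 0. Lengths are in m, angles in degrees, forces in N, time in s.
With the tool pointing down it reaches from about 0.3 to 0.75 m from the base axis. Payload 8.5 kg.
Tool frame: the origin (TCP) lies midway between the tips of the shut fingers; the grasp point (between the pads) lies 19 mm behind it (env.tcp_to_grasp is the z of the grasp point in the tool frame, in m); z points along the fingers, y is the line along which they close (so a half turn about z gives the same grasp; the last joint's range is limited). The gripper opens to 85 mm and grips with 20 to 120 N. Pads are 22 mm wide; open, the fingers measure 114 mm over their backs; the gripper's body (76 mm by 85 mm) begins 54 mm behind the grasp point. The pads swing forward as they close: fully open they stand 13 mm farther back than shut.
Start: joints at [59.456, 21.807, 74.336, -0, 83.858, -12.336], TCP at [0.172, 0.522, 0.231] pointing down, gripper open.
Joint ranges: [-178.18, 178.18], [-50.72, 133.34], [12.68, 142.11], [-81.47, 261.47], [9.98, 163.14], [-165.26, 165.26]. Speed limits (degrees/s): [136.94, 136.94, 180, 180, 180, 180].

### API

Orientations are given as a 3x3 rotation matrix whose columns are the frame's x, y, z axes.
In Python, from rig import env, imaging, job, models gives the robot as it stands. The module is installed in compiled form; this text tells all that it offers.
- The arm moves only by the tool jog_arm, never from a script. Its argument "plan" is text: rows parted by semicolons, each of 7 numbers parted by spaces: the turn, a rotation vector about the tool's x, y, z in degrees, then the shift along the tool's x, y, z in cm, then the closure in counts, from 0 (fully open) to 255 (shut). In form: rx ry rz x y z claw; .... A call has 1 to 10 rows; each row shifts and turns the commanded pose from where the row before left it, along the tool's axes as they then stand; what a row does not reach is not made up. A row lasts 1/12 s, in which the tool goes at most 41.7 mm and 7.16 degrees, less where a joint would pass 70% of its speed; a pose out of reach is approached as far as the arm can. A call with a gripper value outside its range is refused whole. The fingers move at their own pace and stop on an object; "grip_force" is the grip in N (left out, the last holds). Time passes only in rows, so rows that do not move let the fingers close. It gives the time, the measured TCP pose, the force, the opening and the grip force at its end, in the units of the state.
- env.observe(): the state, without advancing time (a new reading comes with each control period).
- imaging.get_image(name): name is "scene" or "side" or "wrist"; returns a dict with "pixels" (480x640x3 uint8, red, green, blue), "depth" (480x640 float32, m along the optical axis (not along the pixel's ray), 0 where there is no reading), "fov_y" (degrees; the focal length in pixels is half the picture's height over the tangent of half this angle, whatever the lens; pixels are square), "cx", "cy" (the principal point, pixels), "world_from_camera" (4x4, takes a point from camera to world coordinates). Camera axes: x right, y down, z forward; pixel columns grow to the right and rows downward; lengths in m; the calibration is good to about 2 mm. The wrist camera is an equidistant fisheye: a pixel r from the principal point sees the ray r / f radians off the axis. A picture is of the moment at which its call begins.
- job.close_job(): hands the job in; it is judged then, once.
Trained networks look in the newest picture that a camera, given by its name, has taken for a name from the list of things; names that differ only in an ending like _2 or _b are one class to them, and where a whole thing is asked for, a point or a joint stands for the part that bears it (a point fixed in the world has none). Each returns a list of dicts, best first, with "confidence" (0 to 1); they miss things now and then, are a little off and sometimes report something else, mostly with a low value. They report only what shows in the picture. A call takes as long as a camera call. They do not tell look-alikes from the thing itself.
- models.outline_of(camera, query): "region" (480x640 bool, what is visible of it) and "bbox" ([centre column, centre row, width, height] in pixels, round what is visible of it).
- models.tip_of(camera, query): "at" ([column, row] in pixels: a listed point, or the origin of a listed thing).
The state is a dict: "time_s": time; "q": joint angles; "qvel": joint speeds; "joint_efforts": joint torques, N m; "position": TCP position; "tool_rot": TCP orientation; "ft_force": force on the tool from outside, world axes, zero at the start; "wrist_torque": the same for the moment, N m; "grip_width": finger opening in m; "gripper_force": force on a finger pad.
Only numpy, scipy, OpenCV 4.12 (cv2) and the standard library are available. Lean on these libraries where they do the work, as an engineer would, in place of code of your own. Each camera call takes 0.05 s, during which the arm holds its last target. There are 200 camera calls.

## Working session

There is one attempt and no reset: what is moved stays moved. The work goes in short steps, Python scripts to look and compute and a tool call to move; the robot and the scene stay as the last step left them, time stands still between calls to the robot, and variables do not carry over. Pictures are saved under pics/ and viewed, at most 14 in all, crops included, and the job is handed in when it is done.

Besides the shell and the picture viewer there is one more tool, called after "Request:" by a JSON object that holds its "fn" and its "kwargs", one argument or row to a line. jog_arm: Moves the arm, as the interface text tells. Its arguments: {"type":"object","properties":{"plan":{"type":"string"},"grip_force":{"type":"number"}},"required":["plan"]}

```bash
mkdir -p pics
cat > h.py <<'E'
import numpy as np, cv2
from rig import env, imaging, job, models
def shot(n):
    return imaging.get_image(n)
def ray(im,u,v,wrist):
    f=240/np.tan(np.radians(im['fov_y']/2)); x=(u-im['cx']);y=(v-im['cy'])
    if wrist:
        r=np.hypot(x,y); t=r/f; s=np.sin(t)/max(r,1e-9); return np.array([x*s,y*s,np.cos(t)])
    return np.array([x/f,y/f,1.])
def atz(im,u,v,z,wrist=False):
    T=im['world_from_camera']; d=T[:3,:3]@ray(im,u,v,wrist); o=T[:3,3]
    return o+d*(z-o[2])/d[2]
def cloud(im,wrist=False):
    f=240/np.tan(np.radians(im['fov_y']/2)); v,u=np.mgrid[:480,:640].astype(float)
    x=u-im['cx'];y=v-im['cy'];d=im['depth']
    if wrist:
        r=np.hypot(x,y)+1e-9;t=r/f; k=np.tan(np.minimum(t,1.5))/r; P=np.stack([x*k*d,y*k*d,d],-1)
    else: P=np.stack([x/f*d,y/f*d,d],-1)
    T=im['world_from_camera']; P=P@T[:3,:3].T+T[:3,3]; P[d==0]=np.nan
    return P
def save(im,name,crop=None,sc=1):
    p=im['pixels'][:,:,::-1]
    if crop: a,b,c,d=crop; p=p[b:d,a:c]
    if sc!=1: p=cv2.resize(p,None,fx=sc,fy=sc,interpolation=cv2.INTER_CUBIC)
    cv2.imwrite('pics/'+name,p)
E
python3 - <<'E'
from h import *
s=env.observe(); print(s['tool_rot'],s['ft_force'],s['grip_width'],env.tcp_to_grasp)
for n in ['scene','side']:
    im=shot(n); save(im,n+'0.png'); P=cloud(im)
    np.savez('/tmp/'+n+'.npz',P=P,px=im['pixels'])
    print(n,im['fov_y'],im['world_from_camera'][:3,3].round(2))
    for q in ['jar0_mid','carrier_foot','cap_mid','sw_base','beaker','bottle','handle','sw_tip','tray_in','seat']:
        if q in('jar0_mid','carrier_foot','cap_mid','sw_base','beaker','bottle'):
          for o in models.outline_of(n,q)[:8]:
            r=o['region']; m=np.nanmedian(P[r],0); top=np.nanpercentile(P[r][:,2],95)
            print(q,round(o['confidence'],2),np.round(o['bbox']),m.round(3),top.round(3))
        for o in models.tip_of(n,q)[:8]:
            u,v=map(int,np.round(o['at'])); print('  tip',q,round(o['confidence'],2),u,v,P[min(v,479),min(u,639)].round(3))
E
```

```text
[[-9.49936596e-01  3.12441805e-01 -7.62665401e-04]
 [ 3.12442559e-01  9.49935824e-01 -1.25562664e-03]
 [ 3.32172934e-04 -1.43105482e-03 -9.99998921e-01]] [-0.0265574   0.18969699 -0.8600601 ] 0.08514950971417785 -0.0187
scene 56.20537219991331 [1.1  0.08 0.89]
jar0_mid 0.7 [424. 230.  18.  24.] [0.5   0.32  0.049] 0.062
  tip jar0_mid 0.8 424 230 [0.507 0.32  0.054]
carrier_foot 0.74 [161. 224.  88.  73.] [ 0.48  -0.294  0.016] 0.045
  tip carrier_foot 0.62 163 228 [ 0.495 -0.283  0.031]
cap_mid 0.61 [282. 231.  22.  28.] [ 0.544 -0.001  0.108] 0.112
cap_mid 0.45 [160. 224.  89.  72.] [ 0.48  -0.292  0.017] 0.046
  tip cap_mid 0.26 373 243 [0.544 0.202 0.055]
sw_base 0.62 [456. 213.  24.  53.] [0.46  0.406 0.026] 0.092
  tip sw_base 0.66 455 224 [0.468 0.404 0.026]
beaker 0.96 [227. 322.  37.  45.] [ 0.722 -0.105  0.051] 0.085
  tip beaker 0.96 231 331 [ 0.761 -0.088  0.065]
  tip beaker 0.38 133 212 [ 0.435 -0.373  0.012]
  tip beaker 0.28 453 227 [0.476 0.399 0.025]
bottle 0.93 [329. 330.  35.  47.] [0.758 0.103 0.088] 0.092
  tip bottle 0.38 282 234 [0.554 0.002 0.099]
  tip handl
[... 1069 characters left out ...]
0.432 0.025]
  tip sw_base 0.27 282 347 [0.605 0.32  0.042]
beaker 0.61 [258. 207.  23.  42.] [ 0.729 -0.081  0.059] 0.085
  tip beaker 0.74 260 224 [ 0.724 -0.073  0.016]
  tip beaker 0.33 241 279 [0.728 0.134 0.022]
bottle 0.98 [240. 263.  27.  46.] [0.735 0.126 0.063] 0.091
  tip bottle 0.78 239 274 [0.731 0.135 0.038]
  tip handle 0.58 360 172 [ 0.468 -0.275  0.066]
  tip handle 0.53 360 187 [ 0.465 -0.27   0.018]
  tip sw_tip 0.56 386 389 [0.42  0.419 0.093]
  tip sw_tip 0.48 342 356 [0.492 0.342 0.061]
  tip tray_in 0.71 238 275 [0.732 0.137 0.037]
  tip tray_in 0.56 299 192 [ 0.642 -0.245  0.005]
  tip seat 0.57 330 230 [0.536 0.019 0.086]
  tip seat 0.5 355 186 [ 0.479 -0.276  0.016]
```

View pics/scene0.png

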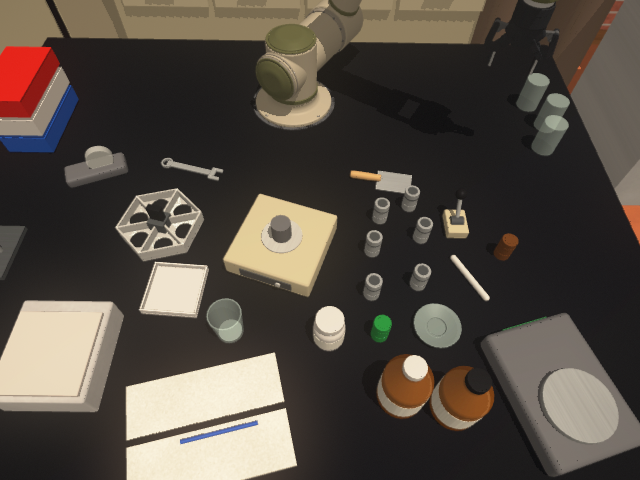

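View pics/side0.png

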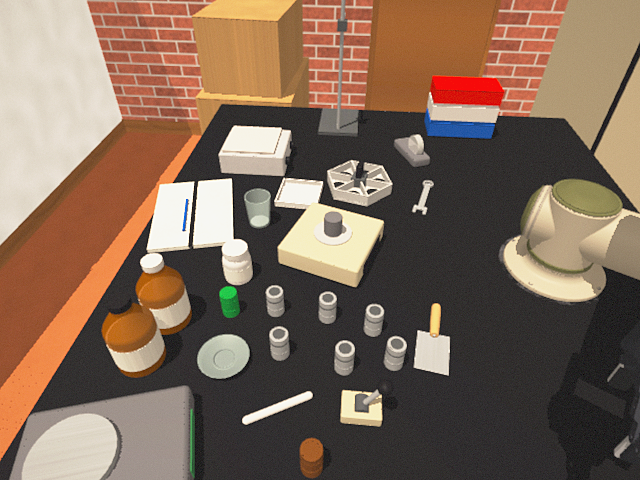

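Scene view: six grey jars at (381,210), (411,198), (423,230), (373,243), (373,287) and (421,277). The brown (507,247) and green (381,328) cylinders are look-alikes to ignore. The cap is at (281,229), carrier (160,224), tray (174,290) and switch (456,215). The side view agrees. Next I'll measure positions from the depth clouds.

Run:
```python
from h import *
from scipy.spatial import cKDTree
from scipy.sparse.csgraph import connected_components
for n in ['scene','side']:
    D=np.load('/tmp/'+n+'.npz'); P=D['P'].reshape(-1,3)
    def sel(lo,hi):
        return P[np.all((P>lo)&(P<hi),1)]
    print(n)
    A=sel([.35,.13,.055],[.72,.39,.068])
    _,l=connected_components(cKDTree(A[:,:2]).sparse_distance_matrix(cKDTree(A[:,:2]),.008))
    for k in range(l.max()+1):
        a=A[l==k]
        if len(a)>8: c,r=cv2.minEnclosingCircle(a[:,:2].astype(np.float32)); print(' jar',len(a),np.round(c,3),round(r,3),a[:,2].max().round(3))
    a=sel([.45,-.08,.1],[.62,.08,.12]); c,r=cv2.minEnclosingCircle(a[:,:2].astype(np.float32)); print(' cap',np.round(c,4),r,np.median(a[:,2]))
    def rect(nm,lo,hi):
        a=sel(lo,hi); print(' ',nm,len(a),[np.round(x,4) for x in cv2.minAreaRect(a[:,:2].astype(np.float32))],np.round(np.median(a[:,2]),3))
    rect('box',[.35,-.16,.053],[.72,.16,.068])
    rect('handle',[.4,-.36,.07],[.56,-.22,.085])
    rect('hub',[.45,-.32,.037],[.51,-.25,.045])
    rect('swblock',[.4,.35,.02],[.52,.47,.03])
    rect('ball',[.38,.35,.075],[.52,.47,.11])
    rect('tray',[.55,-.33,.013],[.75,-.15,.022])
    rect('carrier',[.35,-.42,.028],[.6,-.18,.045])
    rect('stand?',[.3,-.42,.1],[.75,-.14,.5])if len(sel([.3,-.42,.1],[.75,-.14,.5]))>3 else 0
for z in [0]:
  pass
s=imaging.get_image('scene'); save(s,'crop1.png',(100,140,500,340),2)
```

```text
scene
 jar 145 [0.395 0.304] 0.02 0.064
 jar 153 [0.434 0.23 ] 0.02 0.064
 jar 165 [0.49  0.323] 0.019 0.064
 jar 171 [0.53  0.205] 0.018 0.065
 jar 206 [0.616 0.303] 0.019 0.064
 jar 215 [0.641 0.197] 0.019 0.064
 cap [ 0.5335 -0.004 ] 0.02420126274228096 0.10969978968354288
  box 6242 [array([ 0.5879, -0.0211]), array([0.1994, 0.3176]), np.float64(71.0934)] 0.06
  handle 115 [array([ 0.4734, -0.2963]), array([0.0331, 0.0174]), np.float64(76.9949)] 0.078
  hub 136 [array([ 0.4785, -0.282 ]), array([0.0428, 0.0724]), np.float64(27.7581)] 0.039
  swblock 391 [array([0.4563, 0.4096]), array([0.0509, 0.0727]), np.float64(89.1021)] 0.025
  ball 102 [array([0.425 , 0.4089]), array([0.0224, 0.0224]), np.float64(17.634)] 0.091
  tray 557 [array([ 0.6512, -0.2497]), array([0.1579, 0.2008]), np.float64(88.7959)] 0.017
  carrier 1211 [array([ 0.4713, -0.2967]), array([0.1982, 0.1722]), np.float64(45.141)] 0.034
side
 jar 196 [0.639 0.2  ] 0.019 0.064
 jar 16 [0.719 0.212] 0.01 0.062
 jar 204 [0.528 0.207] 0.019 0.064
 jar 221 [0.433 0.23 ] 0.02 0.063
 jar 256 [0.613 0.305] 0.019 0.064
 jar 269 [0.391 0.307] 0.019 0.064
 jar 274 [0.488 0.325] 0.019 0.065
 cap [ 0.5296 -0.0012] 0.023913806304335594 0.11008710152703244
  box 4251 [array([ 0.5635, -0.0007]), array([0.3122, 0.2554]), np.float64(0.1284)] 0.06
  handle 50 [array([ 0.4688, -0.2937]), array([0.0383, 0.0152]), np.float64(73.9199)] 0.079
  hub 72 [array([ 0.4705, -0.2887]), array([0.0576, 0.0406]), np.float64(76.1488)] 0.04
  swblock 850 [array([0.4537, 0.412 ]), array([0.0505, 0.0701]), np.float64(89.9638)] 0.025
  ball 207 [array([0.4213, 0.4139]), array([0.024 , 0.0215]), np.float64(3.4296)] 0.092
  tray 270 [array([ 0.6547, -0.2472]), array([0.1579, 0.1974]), np.float64(86.0555)] 0.017
  carrier 735 [array([ 0.4679, -0.2927]), array([0.1737, 0.1969]), np.float64(15.4594)] 0.033
```

View pics/crop1.png

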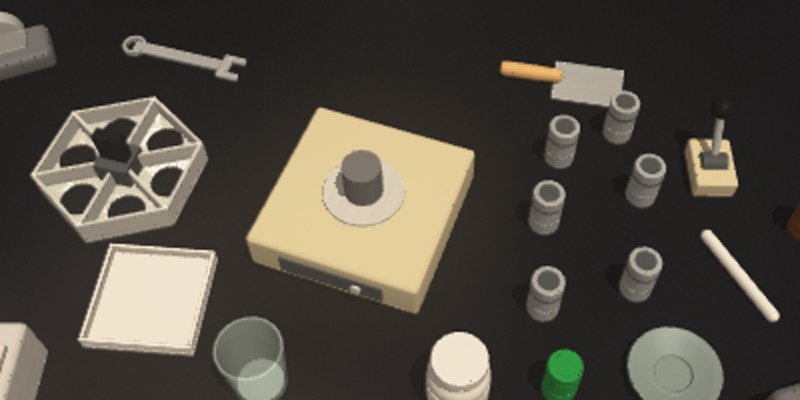

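Request:
{"fn": "jog_arm", "kwargs": {
  "plan": "0 0 7.15 0 0 0 0;0 0 7.15 0 0 0 0;0 0 7.15 0 0 0 0;0 0 7.15 0 0 0 0;0 0 7.15 0 0 0 0;0 0 7.15 0 0 0 0;0 0 7.15 0 0 0 0;0 0 7.15 0 0 0 0;0 0 7.15 0 0 0 0;0 0 7.15 0 0 0 0",
  "grip_force": 40
}}

```text
time_s: 2.58
position: [0.1719, 0.5225, 0.2313]
tool_rot: [[0.001, 1.0, 0.0], [1.0, -0.001, -0.0], [-0.0, 0.0, -1.0]]
ft_force: [0.0, -0.6, -0.4]
grip_width: 0.0856
gripper_force: 0.0
```

Request:
{"fn": "jog_arm", "kwargs": {
  "plan": "0 0 0.3 0 0 0 0;0 0 0 -3.28 2.25 0 0;0 0 0 -3.28 2.25 0 0;0 0 0 -3.28 2.25 0 0;0 0 0 -3.28 2.25 0 0;0 0 0 -3.28 2.25 0 0;0 0 0 -3.28 2.25 0 0;0 0 0 -3.28 2.25 0 0;0 0 0 -3.28 2.25 0 0"
}}

```text
time_s: 3.33
position: [0.3525, 0.2583, 0.2316]
tool_rot: [[-0.004, 1.0, 0.001], [1.0, 0.004, 0.0], [0.0, 0.001, -1.0]]
ft_force: [1.3, -0.2, -0.7]
grip_width: 0.0853
gripper_force: 0.0
```

Request:
{"fn": "jog_arm", "kwargs": {
  "plan": "0 0 0 -3.28 2.25 0 0;0 0 0 -3.28 2.25 0 0;0 0 0 -3.28 2.25 0 0;0 0 0 -3.28 2.25 0 0;0 0 0 -3.28 2.25 0 0;0 0 0 -3.28 2.25 0 0;0 0 0 -3.28 2.25 0 0;0 0 0 -3.28 2.25 0 0;0 0 0 0 0 0 0;0 0 0 0 0 0 0"
}}

```text
time_s: 4.17
position: [0.5323, -0.0039, 0.2307]
tool_rot: [[-0.0, 1.0, -0.001], [1.0, 0.0, 0.0], [0.0, -0.001, -1.0]]
ft_force: [-0.0, -0.2, -0.3]
grip_width: 0.0856
gripper_force: 0.0
```

```bash
cat >> h.py <<'E'
def pose():
    s=env.observe(); R=s['tool_rot']; print('t',round(s['time_s'],1),'tcp',s['position'].round(4) if hasattr(s['position'],'round') else s['position'],'yaw',np.degrees(np.arctan2(R[1][1],R[0][1])).round(2),'tilt',np.round(np.array(R)[:2,2],4),'F',np.round(s['ft_force'],1),'w',round(s['grip_width'],4),'gf',s['gripper_force'])
def topc(P,c,z0,z1,r=.05):
    A=P.reshape(-1,3); A=A[(np.hypot(A[:,0]-c[0],A[:,1]-c[1])<r)&(A[:,2]>z0)&(A[:,2]<z1)]
    return cv2.minEnclosingCircle(A[:,:2].astype(np.float32)),len(A)
E
python3 - <<'E'
from h import *
pose(); im=shot('wrist'); P=cloud(im,True); save(im,'w1.png')
print(im['fov_y'],im['world_from_camera'].round(3))
print('cap',topc(P,(.532,-.003),.1,.12))
for o in models.outline_of('wrist','cap_mid')[:2]: print(o['bbox'],np.nanmedian(P[o['region']],0),o['confidence'])
for n in ['scene','side']:
    D=np.load('/tmp/'+n+'.npz'); Q=D['P'].reshape(-1,3); c=D['px'].reshape(-1,3).astype(int)
    m=np.all((Q>[.55,-.34,-.005])&(Q<[.75,-.15,.009]),1)&(c.min(1)>120); a=Q[m][:,:2].astype(np.float32)
    print('trayfloor',len(a),cv2.minAreaRect(a),np.median(a,0))
E
```

```text
t 4.2 tcp [ 0.5323 -0.0039  0.2307] yaw 0.02 tilt [-0.0008  0.0003] F [-0.  -0.2 -0.3] w 0.0856 gf 0.0
65.70646984690485 [[ 1.     0.001 -0.001  0.531]
 [ 0.    -0.96  -0.28   0.067]
 [-0.001  0.28  -0.96   0.373]
 [ 0.     0.     0.     1.   ]]
cap (((0.5301390290260315, -0.0024664958473294973), 0.02233351580798626), 2731)
[317.8, 228.3, 58.1, 71.8] [0.53038904 0.00059152 0.10909591] 0.96
[270.9, 392.4, 118.9, 46.5] [ 0.46779711 -0.22370661  0.01317207] 0.61
trayfloor 2329 ((0.6494203805923462, -0.24906060099601746), (0.1536358743906021, 0.1943800300359726), 85.44955444335938) [ 0.64020634 -0.23597786]
trayfloor 914 ((0.6496074199676514, -0.24599966406822205), (0.19734185934066772, 0.17969045042991638), 0.805057168006897) [ 0.6439229 -0.2416187]
```

View pics/w1.png

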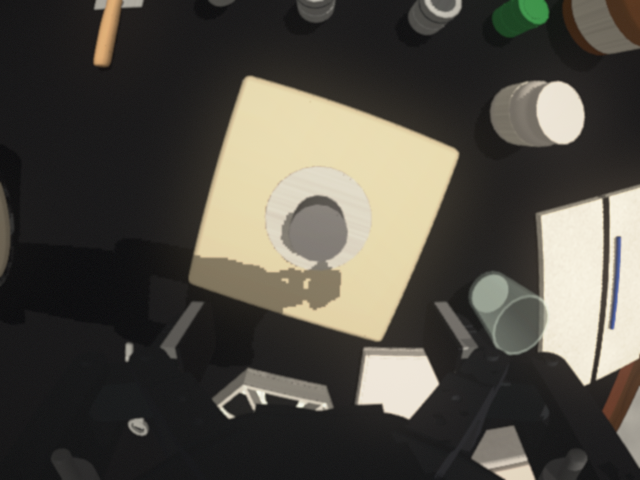

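The wrist view shows the cap on the seat at (317,228), with the box, beaker (505,315) and bottle (555,112) clear of it. Grasping the cap.

Request:
{"fn": "jog_arm", "kwargs": {
  "plan": "0 0 0 0.1 -0.15 3.9 0;0 0 0 0 0 3.9 0;0 0 0 0 0 3.9 0;0 0 0 0 0 3.4 0;0 0 0 0 0 0.8 0;0 0 0 0 0 0 255;0 0 0 0 0 0 255;0 0 0 0 0 0 255;0 0 0 0 0 0 255;0 0 0 0 0 0 255",
  "grip_force": 40
}}

```text
time_s: 5.1
position: [0.5314, -0.0014, 0.0748]
tool_rot: [[-0.0, 1.0, 0.004], [1.0, 0.0, -0.001], [-0.001, 0.004, -1.0]]
ft_force: [-1.1, 0.6, 7.5]
grip_width: 0.0435
gripper_force: 40.1
```

Request:
{"fn": "jog_arm", "kwargs": {
  "plan": "0 0 0 0 0 0 255;0 0 0 0 0 0 255;0 0 0 0 0 0 255;0 0 0 0 0 -2 255;0 0 0 0 0 -3 255;0 0 0 0 0 -3 255;0 0 0 0 0 -3 255;0 0 0 0 0 0 255"
}}

```text
time_s: 5.77
position: [0.5326, -0.0018, 0.1895]
tool_rot: [[-0.0, 1.0, 0.013], [1.0, 0.0, -0.003], [-0.003, 0.012, -1.0]]
ft_force: [0.4, 0.2, -0.0]
grip_width: 0.0438
gripper_force: 41.1
```

Run:
```python
from h import *
pose(); im=shot('scene'); P=cloud(im).reshape(-1,3); c=im['pixels'].reshape(-1,3).astype(int)
# tray: rim pts within window excluding neighbours, near scene tip
m=np.all((P>[.55,-.33,-.004])&(P<[.74,-.15,.022]),1)&(c.min(1)>130)
M=m.reshape(480,640).astype(np.uint8); n,l,st,ce=cv2.connectedComponentsWithStats(M)
k=l[291,174]; a=P[(l==k).ravel()][:,:2].astype(np.float32); print('tray',len(a),cv2.minAreaRect(a))
b=P[((l==k).ravel())&(P[:,2]>.012)][:,:2].astype(np.float32); print(cv2.minAreaRect(b))
save(im,'s2.png',(100,140,500,340),2)
```

```text
t 5.8 tcp [ 0.5326 -0.0018  0.1895] yaw 0.02 tilt [ 0.0125 -0.0029] F [ 0.4  0.2 -0. ] w 0.0438 gf 41.082016518339515
tray 2743 ((0.6409902572631836, -0.2330167293548584), (0.12086015194654465, 0.12228723615407944), 86.17723083496094)
((0.6410201191902161, -0.23304201662540436), (0.12086591869592667, 0.12227130681276321), 86.11200714111328)
```

View pics/s2.png

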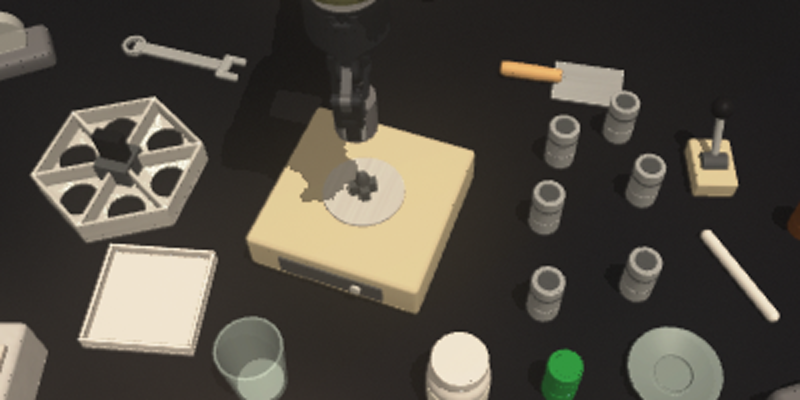

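The cap is held, and the plus-shaped spindle shows at crop (362,185). The tray is empty, centred at (0.641, -0.233).

Request:
{"fn": "jog_arm", "kwargs": {
  "plan": "0 0 0 -3.3 1.55 0 255;0 0 0 -3.3 1.55 0 255;0 0 0 -3.3 1.55 0 255;0 0 0 -3.3 1.55 0 255;0 0 0 -3.3 1.55 0 255;0 0 0 -3.3 1.55 0 255;0 0 0 -3.3 1.55 0 255;0 0 0 0 0 3 255;0 0 0 0 0 4 255;0 0 0 0 0 4 255"
}}

```text
time_s: 6.65
position: [0.6387, -0.2331, 0.0713]
tool_rot: [[0.001, 1.0, 0.002], [1.0, -0.001, -0.001], [-0.001, 0.002, -1.0]]
ft_force: [0.3, -1.3, -0.7]
grip_width: 0.0431
gripper_force: 41.0
```

Request:
{"fn": "jog_arm", "kwargs": {
  "plan": "0 0 0 0 0 3 255;0 0 0 0 0 2 255;0 0 0 0 0 1 255;0 0 0 0 0 0 255;0 0 0 0 0 0 255"
}}

```text
time_s: 7.07
position: [0.6386, -0.2324, 0.0126]
tool_rot: [[0.0, 1.0, 0.0], [1.0, -0.0, -0.0], [-0.0, 0.0, -1.0]]
ft_force: [0.5, -1.2, 0.0]
grip_width: 0.0439
gripper_force: 44.2
```

Request:
{"fn": "jog_arm", "kwargs": {
  "plan": "0 0 0 0 0 0 110;0 0 0 0 0 0 110;0 0 0 0 0 0 110;0 0 0 0 0 0 110;0 0 0 0 0 -2 110;0 0 0 0 0 -4 110;0 0 0 0 0 -4 110;0 0 0 0 0 -4 110"
}}

```text
time_s: 7.73
position: [0.6385, -0.2322, 0.1539]
tool_rot: [[0.0, 1.0, -0.001], [1.0, -0.0, 0.0], [0.0, -0.001, -1.0]]
ft_force: [0.7, -0.3, 0.2]
grip_width: 0.0483
gripper_force: 0.0
```

Request:
{"fn": "jog_arm", "kwargs": {
  "plan": "0 0 7 0 -3 0 0;0 0 7 0 -3 0 0;0 0 0 0 -3.4 0 0;0 0 0 0 0 0 0;0 0 0 0 0 0 0"
}}

```text
time_s: 8.15
position: [0.5449, -0.2202, 0.1529]
tool_rot: [[0.242, 0.97, -0.0], [0.97, -0.242, 0.0], [0.0, -0.0, -1.0]]
ft_force: [0.7, -0.5, 0.8]
grip_width: 0.0855
gripper_force: 0.0
```

Run:
```python
from h import *
pose(); im=shot('wrist'); P=cloud(im,True).reshape(-1,3); save(im,'w2.png')
def sel(lo,hi): return P[np.all((P>lo)&(P<hi),1)][:,:2].astype(np.float32)
print('cap top',cv2.minEnclosingCircle(sel([.56,-.3,.043],[.72,-.15,.06])))
print('handle',cv2.minAreaRect(sel([.42,-.36,.072],[.53,-.23,.085])))
print('carrier',cv2.minAreaRect(sel([.36,-.42,.028],[.58,-.18,.04])))
for q in ['handle','carrier_foot','well0']:
  for o in models.tip_of('wrist',q)[:3]: u,v=o['at'];print(q,o['at'],o['confidence'],atz(im,u,v,.06,True))
```

```text
t 8.2 tcp [ 0.5449 -0.2202  0.1529] yaw -14.03 tilt [-0.0001  0.0001] F [ 0.7 -0.5  0.8] w 0.0855 gf 0.0
cap top ((0.6376019716262817, -0.2331095188856125), 0.022465713322162628)
handle ((0.4695776402950287, -0.2974219024181366), (0.03537573292851448, 0.016415629535913467), 75.30445861816406)
carrier ((0.4732048213481903, -0.291790246963501), (0.17170530557632446, 0.18862587213516235), 22.400108337402344)
handle [248.1, 362.3] 0.7 [ 0.46870831 -0.29721206  0.06      ]
carrier_foot [259.7, 321.2] 0.65 [ 0.48886487 -0.2645346   0.06      ]
well0 [260.2, 400.7] 0.9 [ 0.46545556 -0.3364195   0.06      ]
well0 [316.2, 319.5] 0.87 [ 0.52875798 -0.27252147  0.06      ]
well0 [187.2, 312.8] 0.78 [ 0.43698495 -0.24655647  0.06      ]
```

View pics/w2.png

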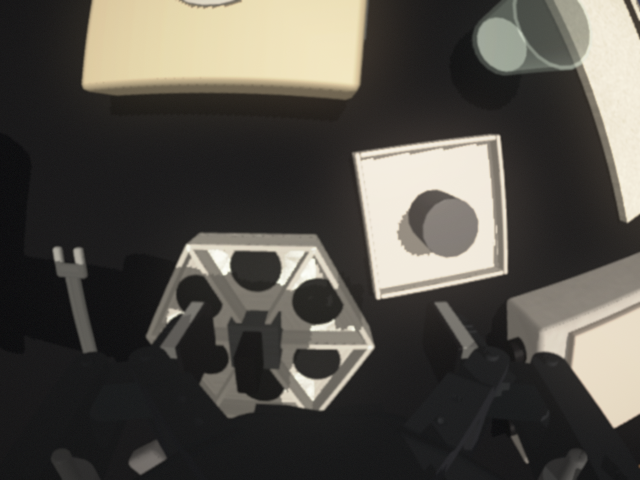

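The cap stands in the tray at (445,222), and the carrier handle is at (255,340). Grasping the handle.

Request:
{"fn": "jog_arm", "kwargs": {
  "plan": "0 0 0.7 0 0 0 0;0 0 0 -3.1 -1.78 0 0;0 0 0 -3.1 -1.78 0 0;0 0 0 -3.1 -1.78 0 0;0 0 0 0 0 3.8 0;0 0 0 0 0 3.8 0;0 0 0 0 0 2.5 0;0 0 0 0 0 0.7 0;0 0 0 0 0 0 0;0 0 0 0 0 0 0",
  "grip_force": 90
}}

```text
time_s: 9.18
position: [0.4716, -0.2975, 0.0453]
tool_rot: [[0.254, 0.967, 0.001], [0.967, -0.254, -0.001], [-0.001, 0.001, -1.0]]
ft_force: [-0.4, -0.4, 0.6]
grip_width: 0.0853
gripper_force: 0.0
```

Request:
{"fn": "jog_arm", "kwargs": {
  "plan": "0 0 0 0 0 0 255;0 0 0 0 0 0 255;0 0 0 0 0 0 255;0 0 0 0 0 0 255;0 0 0 0 0 0 255;0 0 0 0 0 0 255;0 0 0 0 0 0 255;0 0 0 0 0 0 255;0 0 0 0 0 0 255"
}}

```text
time_s: 9.93
position: [0.4708, -0.297, 0.0449]
tool_rot: [[0.254, 0.967, 0.0], [0.967, -0.254, -0.0], [-0.0, 0.0, -1.0]]
ft_force: [-0.8, 1.3, 5.7]
grip_width: 0.0147
gripper_force: 89.0
```

Request:
{"fn": "jog_arm", "kwargs": {
  "plan": "0 0 0 0 0 -1 255;0 0 0 0 0 -2.5 255;0 0 0 0 0 -3.5 255;0 0 0 0 0 -3.5 255;0 0 0 0 0 -3.5 255;0 0 0 0 0 -1 255;0 0 0 0 0 0 255;0 0 0 0 0 0 255;0 0 0 0 0 0 255"
}}

```text
time_s: 10.68
position: [0.4698, -0.2961, 0.1916]
tool_rot: [[0.254, 0.967, -0.004], [0.967, -0.254, 0.004], [0.003, -0.005, -1.0]]
ft_force: [0.2, -0.2, -6.2]
grip_width: 0.0147
gripper_force: 89.0
```

Run:
```python
from h import *
pose(); R=[]
for n in ['scene','side']:
    im=shot(n); P=cloud(im).reshape(-1,3); save(im,n+'3.png',(230,190,330,265) if n=='scene' else (290,200,390,275),6)
    A=P[np.hypot(P[:,0]-.5305,P[:,1]+.002)<.024]
    for a,b in[(.074,.084),(.09,.1)]:
        S=A[(A[:,2]>a)&(A[:,2]<b)]; print(n,a,len(S),S.mean(0).round(4), cv2.minEnclosingCircle(S[:,:2].astype(np.float32)) if len(S) else '')
    np.save('/tmp/sp_'+n,A)
    B=P[(P[:,2]>.054)&(P[:,2]<.068)&(np.hypot(P[:,0]-.53,P[:,1])<.16)]; print(cv2.minAreaRect(B[:,:2].astype(np.float32)))
    C=P[(P[:,2]>.0625)&(P[:,2]<.0665)&(np.hypot(P[:,0]-.53,P[:,1])<.05)]; print('seat',cv2.minEnclosingCircle(C[:,:2].astype(np.float32)))
```

```text
t 10.7 tcp [ 0.4698 -0.2961  0.1916] yaw -14.71 tilt [-0.0037  0.0036] F [ 0.2 -0.2 -6.2] w 0.0147 gf 88.95749688148499
scene 0.074 71 [ 0.5365 -0.0016  0.079 ] ((0.532251238822937, -0.00277925212867558), 0.015663277357816696)
scene 0.09 28 [ 0.5338 -0.0023  0.0937] ((0.534051775932312, -0.001849103718996048), 0.0067031788639724255)
((0.5324965119361877, -0.002304673194885254), (0.19958072900772095, 0.201875239610672), 71.3113784790039)
seat ((0.5308908820152283, 0.00021968006331007928), 0.04911741986870766)
side 0.074 62 [0.5294 0.0049 0.0791] ((0.5299365520477295, 0.001239168574102223), 0.01541008148342371)
side 0.09 24 [0.5301 0.0028 0.0937] ((0.5299276113510132, 0.0024963347241282463), 0.0072771720588207245)
((0.5296386480331421, 0.0002123415470123291), (0.20331743359565735, 0.20001159608364105), 71.24009704589844)
seat ((0.5312750339508057, 0.0016975561156868935), 0.04914259538054466)
```

View pics/scene3.png

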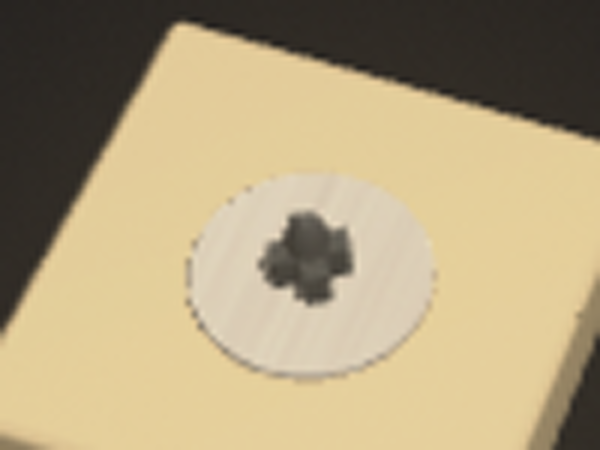

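Run:
```python
from h import *
from scipy.optimize import differential_evolution as DE
off={'scene':(.5325,-.0023),'side':(.5296,.0002)}; S=[]
for n in off:
    A=np.load('/tmp/sp_'+n+'.npy'); S.append(A[(A[:,2]>.072)&(A[:,2]<.1)][:,:2]-off[n])
def sd(d):
    a=np.abs(d); f=lambda hx,hy: np.hypot(np.maximum(a[:,0]-hx,0),np.maximum(a[:,1]-hy,0))
    return np.minimum(f(.015,.005),f(.005,.015))
def cost(p,Ss):
    c,s=np.cos(p[0]),np.sin(p[0]); D=np.vstack([x-p[1:3] for x in Ss])@np.array([[c,-s],[s,c]])
    return np.mean(np.minimum(sd(D),.003)**2)*1e6
for Ss in (S,S[:1],S[1:]):
    r=DE(cost,[(-np.pi/4,np.pi/4),(-.005,.005),(-.005,.005)],args=(Ss,),seed=1); print(np.degrees(r.x[0]).round(1),r.x[1:].round(4),r.fun)
    for t in range(-45,45,6): 
        q=min(cost([np.radians(t),a,b],Ss) for a in np.arange(-.004,.005,.002) for b in np.arange(-.004,.005,.002)); print(t,round(q,2),end=' | ')
    print()
```

```text
14.4 [ 0.     -0.0003] 0.04851712611074306
-45 1.28 | -39 1.4 | -33 1.55 | -27 1.53 | -21 1.42 | -15 1.16 | -9 0.88 | -3 0.74 | 3 0.47 | 9 0.16 | 15 0.06 | 21 0.24 | 27 0.51 | 33 0.72 | 39 1.04 | 
14.9 [-0.0002 -0.0002] 0.04813736148850288
-45 0.97 | -39 1.26 | -33 1.44 | -27 1.29 | -21 1.08 | -15 0.79 | -9 0.67 | -3 0.59 | 3 0.46 | 9 0.17 | 15 0.05 | 21 0.23 | 27 0.42 | 33 0.51 | 39 0.69 | 
14.6 [ 0.0006 -0.0003] 0.037272213076405776
-45 0.67 | -39 1.06 | -33 1.3 | -27 1.33 | -21 1.18 | -15 0.89 | -9 0.55 | -3 0.46 | 3 0.27 | 9 0.16 | 15 0.06 | 21 0.2 | 27 0.26 | 33 0.36 | 39 0.48 |
```

View pics/side3.png

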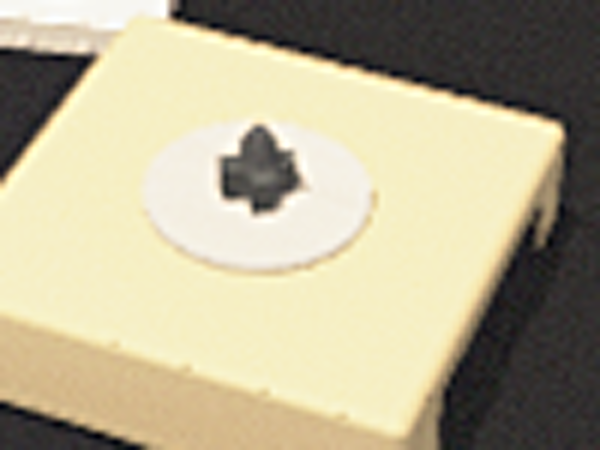

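Both views fit the plus at 14.6°, at about (0.531, -0.0005). The carrier's x axis is at 75.3°, so I'll turn it +29.3° to reach 104.6° and hover over the spindle.

Request:
{"fn": "jog_arm", "kwargs": {
  "plan": "0 0 -4 0 0 0 255;0 0 -6 0 0 0 255;0 0 -6.3 0 0 0 255;0 0 -6 0 0 0 255;0 0 -5 0 0 0 255;0 0 -2 0 0 0 255;0 0 0 1 0.5 0 255;0 0 0 2 1 0 255;0 0 0 3.1 1.53 0 255;0 0 0 3.5 1.73 0 255"
}}

```text
time_s: 11.62
position: [0.4923, -0.191, 0.1932]
tool_rot: [[-0.248, 0.969, -0.002], [0.969, 0.248, 0.001], [0.001, -0.001, -1.0]]
ft_force: [1.2, 0.6, -6.2]
grip_width: 0.0145
gripper_force: 88.7
```

Request:
{"fn": "jog_arm", "kwargs": {
  "plan": "0 0 0 3.5 1.73 0 255;0 0 0 3.5 1.73 0 255;0 0 0 3.5 1.73 0 255;0 0 0 3 1.48 0 255;0 0 0 2 1 0 255;0 0 0 1.3 0.64 0 255;0 0 0 0.67 0.3 0 255;0 0 0 0 0 0 255;0 0 0 0 0 0 255"
}}

```text
time_s: 12.37
position: [0.5316, -0.0014, 0.1939]
tool_rot: [[-0.252, 0.968, -0.001], [0.968, 0.252, -0.0], [0.0, -0.001, -1.0]]
ft_force: [-0.2, 0.0, -6.0]
grip_width: 0.0145
gripper_force: 88.7
```

Run:
```python
from h import *
pose()
for n in ['scene','side']:
    im=shot(n); P=cloud(im).reshape(-1,3); save(im,n+'4.png',(200,140,380,275),4)
    A=P[(np.hypot(P[:,0]-.53,P[:,1])<.14)]
    h,e=np.histogram(A[:,2],np.arange(.09,.25,.005)); print(dict(zip(e.round(3),h)))
    C=A[(A[:,2]>.168)&(A[:,2]<.188)][:,:2].astype(np.float32); print(len(C),cv2.minAreaRect(C),cv2.minEnclosingCircle(C))
```

```text
t 12.4 tcp [ 0.5316 -0.0014  0.1939] yaw 14.59 tilt [-0.001  -0.0002] F [-0.2  0.  -6. ] w 0.0145 gf 88.74093532562256
{np.float64(0.09): np.int64(0), np.float64(0.095): np.int64(0), np.float64(0.1): np.int64(0), np.float64(0.105): np.int64(0), np.float64(0.11): np.int64(0), np.float64(0.115): np.int64(0), np.float64(0.12): np.int64(0), np.float64(0.125): np.int64(0), np.float64(0.13): np.int64(0), np.float64(0.135): np.int64(0), np.float64(0.14): np.int64(0), np.float64(0.145): np.int64(31), np.float64(0.15): np.int64(109), np.float64(0.155): np.int64(1524), np.float64(0.16): np.int64(1031), np.float64(0.165): np.int64(416), np.float64(0.17): np.int64(426), np.float64(0.175): np.int64(447), np.float64(0.18): np.int64(947), np.float64(0.185): np.int64(183), np.float64(0.19): np.int64(20), np.float64(0.195): np.int64(15), np.float64(0.2): np.int64(22), np.float64(0.205): np.int64(23), np.float64(0.21): np.int64(20), np.float64(0.215): np.int64(17), np.float64(0.22): np.int64(13), np.float64(0.225): np.int64(19), np.float64(0.23): np.int64(3), np.float64(0.235): np.int64(2), np.float64
[... 686 characters left out ...]
p.float64(0.165): np.int64(403), np.float64(0.17): np.int64(451), np.float64(0.175): np.int64(461), np.float64(0.18): np.int64(733), np.float64(0.185): np.int64(140), np.float64(0.19): np.int64(18), np.float64(0.195): np.int64(22), np.float64(0.2): np.int64(35), np.float64(0.205): np.int64(34), np.float64(0.21): np.int64(43), np.float64(0.215): np.int64(38), np.float64(0.22): np.int64(42), np.float64(0.225): np.int64(79), np.float64(0.23): np.int64(38), np.float64(0.235): np.int64(33), np.float64(0.24): np.int64(60)}
1878 ((0.5311537384986877, 0.002200178802013397), (0.19590771198272705, 0.1729414463043213), 74.787841796875) ((0.5306708812713623, 0.00047545164125040174), 0.09985117614269257)
```

View pics/scene4.png

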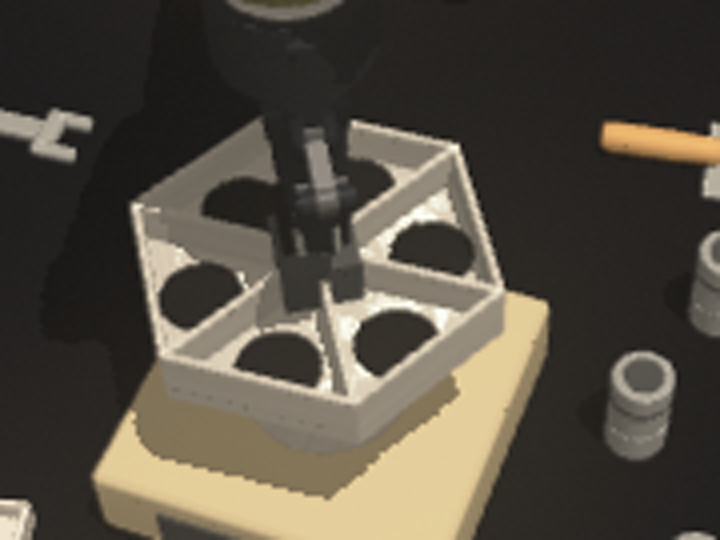

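Request:
{"fn": "jog_arm", "kwargs": {
  "plan": "0 0 0 -0.06 -0.11 1 255;0 0 0 0 0 2 255;0 0 0 0 0 1.5 255;0 0 0 0 0 0.6 255;0 0 0 0 0 0.4 255;0 0 0 0 0 0.4 255;0 0 0 0 0 0.4 255;0 0 0 0 0 0 255;0 0 0 0 0 0 255"
}}

```text
time_s: 13.22
position: [0.5312, -0.0022, 0.1317]
tool_rot: [[-0.252, 0.968, 0.001], [0.968, 0.252, -0.0], [-0.0, 0.0, -1.0]]
ft_force: [-0.6, -0.7, -5.3]
grip_width: 0.0149
gripper_force: 88.5
```

Request:
{"fn": "jog_arm", "kwargs": {
  "plan": "0 0 0 0 0 0.3 255;0 0 0 0 0 0.3 255;0 0 0 0 0 0.2 255;0 0 0 0 0 0.2 255;0 0 0 0 0 0 255;0 0 0 0 0 0 255"
}}

```text
time_s: 13.72
position: [0.5309, -0.0021, 0.1212]
tool_rot: [[-0.252, 0.968, -0.0], [0.968, 0.252, 0.0], [0.0, -0.0, -1.0]]
ft_force: [0.3, 0.9, -5.5]
grip_width: 0.015
gripper_force: 88.8
```

It is already below the spline tops with no resistance. Lowering on to the seat.

Request:
{"fn": "jog_arm", "kwargs": {
  "plan": "0 0 0 0 0 0.3 255;0 0 0 0 0 0.3 255;0 0 0 0 0 0.3 255;0 0 0 0 0 0.2 255;0 0 0 0 0 0.1 255;0 0 0 0 0 0 255;0 0 0 0 0 0 255"
}}

```text
time_s: 14.3
position: [0.5311, -0.0021, 0.1094]
tool_rot: [[-0.252, 0.968, 0.0], [0.968, 0.252, -0.0], [-0.0, 0.0, -1.0]]
ft_force: [0.1, -0.6, -5.1]
grip_width: 0.0147
gripper_force: 88.9
```

Request:
{"fn": "jog_arm", "kwargs": {
  "plan": "0 0 0 0 0 0.1 255;0 0 0 0 0 0.1 255;0 0 0 0 0 0 255;0 0 0 0 0 0 255"
}}

```text
time_s: 14.63
position: [0.5313, -0.0022, 0.1088]
tool_rot: [[-0.252, 0.968, 0.002], [0.968, 0.252, -0.001], [-0.001, 0.002, -1.0]]
ft_force: [-3.8, 0.9, 7.5]
grip_width: 0.0145
gripper_force: 90.8
```

Contact at home height: TCP 0.0639 above its bench-grasp value, reading +7.5 N. Releasing and checking.

Request:
{"fn": "jog_arm", "kwargs": {
  "plan": "0 0 0 0 0 0 0;0 0 0 0 0 0 0;0 0 0 0 0 0 0;0 0 0 0 0 0 0;0 0 0 0 0 0 0;0 0 0 0 0 -3 0;0 0 0 0 0 -4 0;0 0 0 0 0 -2 0;0 0 0 0 0 0 0",
  "grip_force": 45
}}

```text
time_s: 15.38
position: [0.5328, -0.0025, 0.2019]
tool_rot: [[-0.252, 0.968, 0.009], [0.968, 0.252, -0.002], [-0.004, 0.008, -1.0]]
ft_force: [1.0, -0.1, 0.1]
grip_width: 0.0853
gripper_force: 0.0
```

Request:
{"fn": "jog_arm", "kwargs": {
  "plan": "0 0 0 4 0 0 0;0 0 0 4 0 0 0;0 0 0 4 0 0 0;0 0 0 4 0 0 0;0 0 0 0 0 0 0;0 0 0 0 0 0 0"
}}

```text
time_s: 15.88
position: [0.4899, 0.1543, 0.1967]
tool_rot: [[-0.255, 0.967, -0.001], [0.967, 0.255, -0.0], [0.0, -0.001, -1.0]]
ft_force: [0.3, -0.5, 0.6]
grip_width: 0.0853
gripper_force: 0.0
```

```bash
cat > plan.py <<'E'
from h import *
from scipy.spatial import cKDTree
from scipy.sparse.csgraph import connected_components
import sys
OFF={'scene':np.array([.0014,-.0012]),'side':np.array([-.0015,.0012])}
def cc(A,d=.008):
    t=cKDTree(A[:,:2]); _,l=connected_components(t.sparse_distance_matrix(t,d)); return [A[l==k] for k in range(l.max()+1)]
def measure():
    J={}
    for n in OFF:
        P=cloud(imaging.get_image(n)).reshape(-1,3); A=P[np.all((P>[.3,.13,.054])&(P<[.72,.39,.068]),1)]
        for a in (cc(A) if len(A) else []):
            if len(a)>60:
                c,r=cv2.minEnclosingCircle(a[:,:2].astype(np.float32))
                if r<.026: J.setdefault(n,[]).append(np.r_[np.array(c)-OFF[n],r])
        C=P[(np.hypot(P[:,0]-.531,P[:,1])<.11)]; W=C[(C[:,2]>.092)&(C[:,2]<.102)]
        if len(W)>50: print(n,'carrier',np.round(np.array(cv2.minEnclosingCircle(W[:,:2].astype(np.float32))[0])-OFF[n],4),[np.round(x,3) for x in cv2.minAreaRect(W[:,:2].astype(np.float32))],'z',np.percentile(W[:,2],[50,90]).round(4))
        T=C[(C[:,2]>.125)&(C[:,2]<.14)]
        for a in (cc(T) if len(T) else []):
            if len(a)>40:
                c,r=cv2.minEnclosingCircle(a[:,:2].astype(np.float32)); c=np.array(c)-OFF[n]-[.531,-.0005]
                print('  in carrier',n,'r %.4f ang %.1f'%(np.hypot(*c),np.degrees(np.arctan2(c[1],c[0]))%360),'rad',round(r,4),'z',np.median(a[:,2]).round(4))
    return J
def seg(d,yaw,m=.041):
    c,s=np.cos(np.radians(yaw)),np.sin(np.radians(yaw)); k=int(np.ceil(np.hypot(*d)/m)); x,y=-s*d[0]+c*d[1],c*d[0]+s*d[1]
    return f'{k} rows of x {100*x/k:.2f} y {100*y/k:.2f}'
if __name__=='__main__':
    pose(); J=measure()
    for n in J: print(n,*[np.round(j,4) for j in J[n]])
E
python3 - <<'E'
from plan import *
pose();J=measure()
for n in J: print(n,*[np.round(j,4) for j in J[n]])
save(shot('scene'),'s5.png',(180,140,500,340),2.5)
E
```

```text
t 15.9 tcp [0.4899 0.1543 0.1967] yaw 14.8 tilt [-0.001  -0.0002] F [ 0.3 -0.5  0.6] w 0.0853 gf 0.0
scene carrier [ 0.5303 -0.0017] [array([ 0.532, -0.003]), array([0.197, 0.172]), np.float64(14.431)] z [0.0974 0.0998]
  in carrier scene r 0.0030 ang 2.8 rad 0.0172 z 0.1332
side carrier [ 0.5337 -0.0016] [array([0.532, 0.007]), array([0.186, 0.173]), np.float64(74.715)] z [0.0974 0.0997]
scene [0.393  0.3057 0.0184] [0.4333 0.2303 0.0181] [0.4885 0.3237 0.0187] [0.5224 0.1756 0.0184] [0.6132 0.3044 0.0194] [0.6397 0.1984 0.0184]
side [0.523  0.1755 0.019 ] [0.6408 0.1986 0.0185] [0.4333 0.23   0.0186] [0.6147 0.3034 0.0186] [0.3942 0.3062 0.0188] [0.4893 0.3244 0.0183]
```

View pics/s5.png

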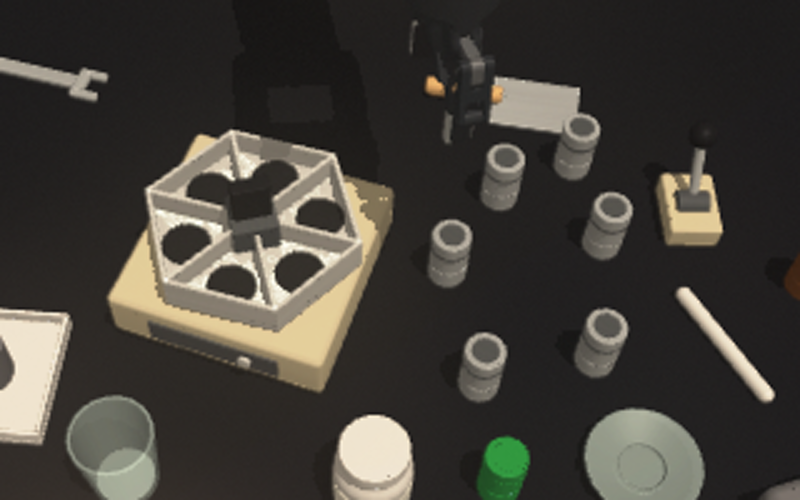

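The carrier is home: wall tops at z≈0.098, against 0.098 expected. One jar was knocked, from (0.529,0.206) to (0.5225,0.1755), and still stands upright at crop (450,255). Picking it first, for pocket 4.

Request:
{"fn": "jog_arm", "kwargs": {
  "plan": "0 0 6.04 0 0 0 75;0 0 6.04 0 0 0 75;0 0 6.04 0 0 0 75;0 0 6.04 0 0 0 75;0 0 6.04 0 0 0 75;0 0 0 1.46 1.3 0 75;0 0 0 1.46 1.3 0 75;0 0 0 0 0 4 75;0 0 0 0 0 4 75;0 0 0 0 0 4 75"
}}

```text
time_s: 16.87
position: [0.5243, 0.1725, 0.0759]
tool_rot: [[0.271, 0.963, 0.002], [0.963, -0.271, 0.0], [0.0, 0.002, -1.0]]
ft_force: [0.8, -0.0, -1.3]
grip_width: 0.0604
gripper_force: 0.0
```

Request:
{"fn": "jog_arm", "kwargs": {
  "plan": "0 0 0 0 0 3 75;0 0 0 0 0 1.9 75;0 0 0 0 0 0 75;0 0 0 0 0 0 255;0 0 0 0 0 0 255;0 0 0 0 0 0 255;0 0 0 0 0 0 255;0 0 0 0 0 0 255"
}}

```text
time_s: 17.53
position: [0.5245, 0.1737, 0.0298]
tool_rot: [[0.269, 0.963, 0.003], [0.963, -0.269, -0.0], [0.001, 0.003, -1.0]]
ft_force: [-0.6, -2.9, 7.2]
grip_width: 0.0349
gripper_force: 45.6
```

Request:
{"fn": "jog_arm", "kwargs": {
  "plan": "0 0 0 0 0 -2 255;0 0 0 0 0 -4 255;0 0 0 0 0 -4 255;0 0 0 0 0 -4 255;0 0 0 0 0 -3.2 255;0 0 0 0 0 0 255;0 0 0 -2.8 1.92 0 255;0 0 0 -2.8 1.92 0 255;0 0 0 -2.8 1.92 0 255"
}}

```text
time_s: 18.28
position: [0.5562, 0.0767, 0.2]
tool_rot: [[0.268, 0.964, -0.001], [0.964, -0.268, 0.0], [-0.0, -0.001, -1.0]]
ft_force: [0.6, 0.4, -3.1]
grip_width: 0.0351
gripper_force: 45.6
```

Request:
{"fn": "jog_arm", "kwargs": {
  "plan": "0 0 0 -2.8 1.92 0 255;0 0 0 -2.8 1.92 0 255;0 0 0 -2.8 1.92 0 255;0 0 0 0 0 0 255;0 0 0 0 0 0 255"
}}

```text
time_s: 18.7
position: [0.5892, -0.0203, 0.1993]
tool_rot: [[0.272, 0.962, -0.002], [0.962, -0.272, 0.001], [0.0, -0.002, -1.0]]
ft_force: [0.0, 0.5, -2.5]
grip_width: 0.0347
gripper_force: 45.8
```

Request:
{"fn": "jog_arm", "kwargs": {
  "plan": "0 0 0 0.2 0 4 255;0 0 0 0 0 3 255;0 0 0 0 0 1.5 255;0 0 0 0 0 0.8 255;0 0 0 0 0 0 255;0 0 0 0 0 0 255"
}}

```text
time_s: 19.2
position: [0.5901, -0.0164, 0.108]
tool_rot: [[0.268, 0.963, 0.001], [0.963, -0.268, -0.0], [0.0, 0.001, -1.0]]
ft_force: [0.4, -0.5, -1.7]
grip_width: 0.0349
gripper_force: 46.0
```

Request:
{"fn": "jog_arm", "kwargs": {
  "plan": "0 0 0 0 0 0 110;0 0 0 0 0 0 110;0 0 0 0 0 0 110;0 0 0 0 0 0 110;0 0 0 0 0 -1.5 110;0 0 0 0 0 -4 110;0 0 0 0 0 -4 110;0 0 0 0 0 0 110"
}}

```text
time_s: 19.87
position: [0.5925, -0.0175, 0.2106]
tool_rot: [[0.269, 0.963, 0.014], [0.963, -0.269, -0.003], [0.001, 0.014, -1.0]]
ft_force: [0.3, 0.0, 0.9]
grip_width: 0.0488
gripper_force: 0.0
```

```bash
python3 plan.py
```

```text
t 19.9 tcp [ 0.5925 -0.0175  0.2106] yaw -15.6 tilt [ 0.0138 -0.0032] F [0.3 0.  0.9] w 0.0488 gf 0.0
scene carrier [ 0.5314 -0.0012] [array([ 0.535, -0.002]), array([0.194, 0.172]), np.float64(14.359)] z [0.0975 0.0999]
  in carrier scene r 0.0008 ang 258.3 rad 0.018 z 0.1324
  in carrier scene r 0.0605 ang 346.6 rad 0.0187 z 0.1342
side carrier [ 0.5327 -0.0033] [array([0.526, 0.003]), array([0.176, 0.185]), np.float64(44.035)] z [0.0972 0.0997]
  in carrier side r 0.0594 ang 346.4 rad 0.02 z 0.1339
scene [0.3937 0.3069 0.0195] [0.4316 0.2292 0.0193] [0.4879 0.3241 0.019 ] [0.6139 0.3042 0.0183] [0.6396 0.1981 0.0188]
side [0.6403 0.1987 0.0182] [0.4344 0.2298 0.019 ] [0.6152 0.3042 0.0189] [0.3937 0.3048 0.0193] [0.4904 0.3248 0.019 ]
```

Pocket 4 is loaded, with the jar top at z 0.134 and r 0.060. Next, jar (0.394,0.306) to pocket 1.

Request:
{"fn": "jog_arm", "kwargs": {
  "plan": "0 0 0 2.59 -2.76 0 75;0 0 0 2.59 -2.76 0 75;0 0 0 2.59 -2.76 0 75;0 0 0 2.59 -2.76 0 75;0 0 0 2.59 -2.76 0 75;0 0 0 2.59 -2.76 0 75;0 0 0 2.59 -2.76 0 75;0 0 0 2.59 -2.76 0 75;0 0 0 2.59 -2.76 0 75;0 0 0 2.59 -2.76 0 75"
}}

```text
time_s: 20.8
position: [0.392, 0.3077, 0.2012]
tool_rot: [[0.269, 0.963, -0.002], [0.963, -0.269, -0.001], [-0.001, -0.002, -1.0]]
ft_force: [1.1, 0.2, -0.1]
grip_width: 0.0602
gripper_force: 0.0
```

Request:
{"fn": "jog_arm", "kwargs": {
  "plan": "0 0 0 0 0 0 75;0 0 0 0 0 0 75;0 0 0 0 0 4 75;0 0 0 0 0 4 75;0 0 0 0 0 4 75;0 0 0 0 0 0 75;0 0 0 0 0 0 75"
}}

```text
time_s: 21.38
position: [0.3937, 0.3055, 0.0815]
tool_rot: [[0.27, 0.963, -0.004], [0.963, -0.27, -0.002], [-0.003, -0.003, -1.0]]
ft_force: [0.7, -0.2, 1.5]
grip_width: 0.0605
gripper_force: 0.0
```

Request:
{"fn": "jog_arm", "kwargs": {
  "plan": "0 0 0 0 0 3.5 75;0 0 0 0 0 1.8 75;0 0 0 0 0 0 75;0 0 0 0 0 0 255;0 0 0 0 0 0 255;0 0 0 0 0 0 255;0 0 0 0 0 0 255;0 0 0 0 0 0 255;0 0 0 0 0 -2 255;0 0 0 0 0 -4 255"
}}

```text
time_s: 22.22
position: [0.3923, 0.3059, 0.0885]
tool_rot: [[0.269, 0.963, -0.006], [0.963, -0.269, -0.003], [-0.004, -0.005, -1.0]]
ft_force: [1.0, -0.1, -2.6]
grip_width: 0.0348
gripper_force: 45.7
```

Request:
{"fn": "jog_arm", "kwargs": {
  "plan": "0 0 0 0 0 -4 255;0 0 0 0 0 -4 255;0 0 0 0 0 -3.2 255;0 0 0 0 0 0 255;0 0 0 -3.24 1.94 0 255;0 0 0 -3.24 1.94 0 255;0 0 0 -3.24 1.94 0 255;0 0 0 -3.24 1.94 0 255"
}}

```text
time_s: 22.88
position: [0.4333, 0.1595, 0.202]
tool_rot: [[0.268, 0.963, 0.001], [0.963, -0.268, 0.0], [0.0, 0.001, -1.0]]
ft_force: [0.2, -0.1, -2.5]
grip_width: 0.0348
gripper_force: 45.7
```

Request:
{"fn": "jog_arm", "kwargs": {
  "plan": "0 0 0 -3.24 1.94 0 255;0 0 0 -3.24 1.94 0 255;0 0 0 -3.24 1.94 0 255;0 0 0 -3.24 1.94 0 255;0 0 0 0 0 0 255;0 0 0 0 0 0 255"
}}

```text
time_s: 23.38
position: [0.4735, 0.0136, 0.2016]
tool_rot: [[0.272, 0.962, 0.0], [0.962, -0.272, -0.0], [0.0, 0.0, -1.0]]
ft_force: [-0.1, 0.1, -2.3]
grip_width: 0.035
gripper_force: 45.8
```

Request:
{"fn": "jog_arm", "kwargs": {
  "plan": "0 0 0 0 0 4 255;0 0 0 0 0 3.3 255;0 0 0 0 0 1.4 255;0 0 0 0 0 0.7 255;0 0 0 0 0 0 255;0 0 0 0 0 0 255"
}}

```text
time_s: 23.88
position: [0.4737, 0.016, 0.1081]
tool_rot: [[0.268, 0.963, 0.001], [0.963, -0.268, -0.0], [0.0, 0.001, -1.0]]
ft_force: [0.2, 0.1, -2.3]
grip_width: 0.0348
gripper_force: 46.2
```

Request:
{"fn": "jog_arm", "kwargs": {
  "plan": "0 0 0 0 0 0.3 255;0 0 0 0 0 0 110;0 0 0 0 0 0 110;0 0 0 0 0 0 110;0 0 0 0 0 0 110;0 0 0 0 0 -1.5 110;0 0 0 0 0 -4 110;0 0 0 0 0 -4 110;0 0 0 0 0 0 110"
}}

```text
time_s: 24.63
position: [0.4762, 0.0148, 0.2061]
tool_rot: [[0.269, 0.963, 0.012], [0.963, -0.269, -0.003], [0.001, 0.012, -1.0]]
ft_force: [0.3, -0.3, -0.5]
grip_width: 0.0483
gripper_force: 0.0
```

Request:
{"fn": "jog_arm", "kwargs": {
  "plan": "0 0 6.64 0 0 0 75;0 0 6.64 0 0 0 75;0 0 6.64 0 0 0 75;0 0 6.64 0 0 0 75;0 0 6.64 0 0 0 75;0 0 6.64 0 0 0 75;0 0 6.64 0 0 0 75;0 0 6.64 0 0 0 75;0 0 6.64 0 0 0 75"
}}

```text
time_s: 25.38
position: [0.4735, 0.0152, 0.1994]
tool_rot: [[0.969, 0.247, 0.0], [0.247, -0.969, -0.0], [0.0, 0.0, -1.0]]
ft_force: [0.3, 0.5, -0.6]
grip_width: 0.0604
gripper_force: 0.0
```

Request:
{"fn": "jog_arm", "kwargs": {
  "plan": "0 0 0 2.96 -1.94 0 75;0 0 0 2.96 -1.94 0 75;0 0 0 2.96 -1.94 0 75;0 0 0 2.96 -1.94 0 75;0 0 0 2.96 -1.94 0 75;0 0 0 2.96 -1.94 0 75;0 0 0 2.96 -1.94 0 75;0 0 0 0 0 0 75;0 0 0 0 0 0 75;0 0 0 0 0 0 75"
}}

```text
time_s: 26.22
position: [0.6393, 0.1988, 0.199]
tool_rot: [[0.968, 0.253, -0.001], [0.253, -0.968, -0.0], [-0.001, 0.0, -1.0]]
ft_force: [1.0, 0.2, -0.7]
grip_width: 0.0605
gripper_force: 0.0
```

```bash
python3 plan.py
```

```text
t 26.2 tcp [0.6393 0.1988 0.199 ] yaw -75.36 tilt [-0.0007 -0.0003] F [ 1.   0.2 -0.7] w 0.0605 gf 0.0
scene carrier [ 5.301e-01 -4.000e-04] [array([ 0.533, -0.002]), array([0.197, 0.172]), np.float64(14.383)] z [0.0974 0.0998]
  in carrier scene r 0.0603 ang 165.6 rad 0.0184 z 0.134
  in carrier scene r 0.0011 ang 319.7 rad 0.0179 z 0.1329
  in carrier scene r 0.0601 ang 346.6 rad 0.0183 z 0.1339
side carrier [ 0.5313 -0.002 ] [array([0.526, 0.001]), array([0.177, 0.189]), np.float64(44.979)] z [0.0974 0.0998]
  in carrier side r 0.0621 ang 348.0 rad 0.0197 z 0.1339
  in carrier side r 0.0052 ang 85.8 rad 0.0137 z 0.1327
  in carrier side r 0.0584 ang 165.3 rad 0.0194 z 0.1341
scene [0.4888 0.3252 0.0186] [0.6129 0.303  0.0191] [0.6387 0.1981 0.0193]
side [0.6405 0.1983 0.0187] [0.4336 0.2298 0.0186] [0.6142 0.304  0.0186] [0.4885 0.3245 0.0184]
```

Request:
{"fn": "jog_arm", "kwargs": {
  "plan": "0 0 0 0 0 4 75;0 0 0 0 0 4 75;0 0 0 0 0 4 75;0 0 0 0 0 3.3 75;0 0 0 0 0 1.8 75;0 0 0 0 0 0 75;0 0 0 0 0 0 255;0 0 0 0 0 0 255;0 0 0 0 0 0 255;0 0 0 0 0 0 255"
}}

```text
time_s: 27.15
position: [0.6408, 0.1988, 0.0309]
tool_rot: [[0.968, 0.252, 0.004], [0.252, -0.968, 0.0], [0.004, 0.001, -1.0]]
ft_force: [-0.4, -2.9, 7.2]
grip_width: 0.0346
gripper_force: 45.4
```

Request:
{"fn": "jog_arm", "kwargs": {
  "plan": "0 0 0 0 0 0 255;0 0 0 0 0 -2 255;0 0 0 0 0 -4 255;0 0 0 0 0 -4 255;0 0 0 0 0 -4 255;0 0 0 0 0 -3.2 255;0 0 0 0 0 0 255"
}}

```text
time_s: 27.73
position: [0.6417, 0.1994, 0.2093]
tool_rot: [[0.967, 0.253, 0.014], [0.253, -0.968, 0.002], [0.014, 0.002, -1.0]]
ft_force: [1.4, -0.0, -0.5]
grip_width: 0.0344
gripper_force: 45.3
```

Request:
{"fn": "jog_arm", "kwargs": {
  "plan": "0 0 0 -3.1 2.12 0 255;0 0 0 -3.1 2.12 0 255;0 0 0 -3.1 2.12 0 255;0 0 0 -3.1 2.12 0 255;0 0 0 -3.1 2.12 0 255;0 0 0 0 0 0 255;0 0 0 0 0 0 255"
}}

```text
time_s: 28.32
position: [0.5156, 0.0564, 0.201]
tool_rot: [[0.968, 0.25, 0.001], [0.25, -0.968, 0.0], [0.001, 0.0, -1.0]]
ft_force: [0.5, -0.5, -1.3]
grip_width: 0.0347
gripper_force: 45.3
```

Request:
{"fn": "jog_arm", "kwargs": {
  "plan": "0 0 0 0 0 4 255;0 0 0 0 0 3.3 255;0 0 0 0 0 1.4 255;0 0 0 0 0 0.9 255;0 0 0 0 0 0 255;0 0 0 0 0 0 255"
}}

```text
time_s: 28.82
position: [0.5174, 0.058, 0.1048]
tool_rot: [[0.967, 0.254, 0.002], [0.254, -0.967, -0.0], [0.002, 0.0, -1.0]]
ft_force: [0.1, -0.6, -2.0]
grip_width: 0.0349
gripper_force: 46.7
```

Request:
{"fn": "jog_arm", "kwargs": {
  "plan": "0 0 0 0 0 0 110;0 0 0 0 0 0 110;0 0 0 0 0 0 110;0 0 0 0 0 0 110;0 0 0 0 0 -1.6 110;0 0 0 0 0 -4 110;0 0 0 0 0 -4 110;0 0 0 0 0 0 110"
}}

```text
time_s: 29.48
position: [0.5192, 0.0571, 0.2075]
tool_rot: [[0.967, 0.253, 0.013], [0.253, -0.968, -0.002], [0.012, 0.005, -1.0]]
ft_force: [0.7, 0.4, 0.7]
grip_width: 0.0486
gripper_force: 0.0
```

Request:
{"fn": "jog_arm", "kwargs": {
  "plan": "0 0 0 0.58 -3.8 0 75;0 0 0 0.58 -3.8 0 75;0 0 0 0.58 -3.8 0 75;0 0 0 0.58 -3.8 0 75;0 0 0 0.58 -3.8 0 75;0 0 0 0.58 -3.8 0 75;0 0 0 0.58 -3.8 0 75;0 0 0 0 0 0 75;0 0 0 0 0 0 75;0 0 0 0 0 0 75"
}}

```text
time_s: 30.32
position: [0.4885, 0.3246, 0.2001]
tool_rot: [[0.968, 0.253, -0.0], [0.253, -0.968, -0.0], [-0.0, 0.0, -1.0]]
ft_force: [0.4, -0.2, -0.5]
grip_width: 0.0603
gripper_force: 0.0
```

```bash
python3 plan.py
```

```text
t 30.3 tcp [0.4885 0.3246 0.2001] yaw -75.35 tilt [-0.0002 -0.0004] F [ 0.4 -0.2 -0.5] w 0.0603 gf 0.0
scene carrier [ 0.5306 -0.0018] [array([ 0.532, -0.002]), array([0.197, 0.172]), np.float64(14.394)] z [0.0974 0.0998]
  in carrier scene r 0.0606 ang 165.0 rad 0.0185 z 0.1337
  in carrier scene r 0.0609 ang 104.7 rad 0.0187 z 0.1341
  in carrier scene r 0.0007 ang 293.7 rad 0.0178 z 0.132
  in carrier scene r 0.0604 ang 345.8 rad 0.0193 z 0.134
side carrier [0.5544 0.0049] [array([0.581, 0.011]), array([0.09 , 0.176]), np.float64(9.237)] z [0.0973 0.0998]
  in carrier side r 0.0607 ang 346.8 rad 0.019 z 0.134
scene [0.4324 0.2299 0.0185] [0.4888 0.3241 0.0184] [0.6129 0.3029 0.0194]
side [0.4342 0.2305 0.0194] [0.6147 0.3038 0.0186] [0.4902 0.3245 0.0191]
```

Request:
{"fn": "jog_arm", "kwargs": {
  "plan": "0 0 0 0 0 4 75;0 0 0 0 0 4 75;0 0 0 0 0 4 75;0 0 0 0 0 3.3 75;0 0 0 0 0 1.9 75;0 0 0 0 0 0 75;0 0 0 0 0 0 255;0 0 0 0 0 0 255;0 0 0 0 0 0 255;0 0 0 0 0 0 255"
}}

```text
time_s: 31.25
position: [0.4897, 0.325, 0.0303]
tool_rot: [[0.968, 0.252, 0.004], [0.252, -0.968, 0.001], [0.004, -0.0, -1.0]]
ft_force: [1.2, -2.3, 6.5]
grip_width: 0.035
gripper_force: 45.5
```

Request:
{"fn": "jog_arm", "kwargs": {
  "plan": "0 0 0 0 0 0 255;0 0 0 0 0 -2 255;0 0 0 0 0 -4 255;0 0 0 0 0 -4 255;0 0 0 0 0 -4 255;0 0 0 0 0 -3.2 255;0 0 0 0 0 0 255"
}}

```text
time_s: 31.83
position: [0.4904, 0.3259, 0.2081]
tool_rot: [[0.967, 0.253, 0.012], [0.253, -0.967, 0.005], [0.013, -0.002, -1.0]]
ft_force: [0.4, -0.9, -1.4]
grip_width: 0.0349
gripper_force: 45.6
```

Request:
{"fn": "jog_arm", "kwargs": {
  "plan": "0 0 0 -0.41 3.86 0 255;0 0 0 -0.41 3.86 0 255;0 0 0 -0.41 3.86 0 255;0 0 0 -0.41 3.86 0 255;0 0 0 -0.41 3.86 0 255;0 0 0 -0.41 3.86 0 255;0 0 0 -0.41 3.86 0 255;0 0 0 -0.41 3.86 0 255;0 0 0 -0.41 3.86 0 255;0 0 0 -0.41 3.86 0 255"
}}

```text
time_s: 32.67
position: [0.5459, -0.0606, 0.2]
tool_rot: [[0.968, 0.253, -0.001], [0.253, -0.968, 0.0], [-0.0, -0.001, -1.0]]
ft_force: [0.4, 0.7, -3.0]
grip_width: 0.0347
gripper_force: 45.8
```

Request:
{"fn": "jog_arm", "kwargs": {
  "plan": "0 0 0 0 0 0 255;0 0 0 0 0 0 255;0 0 0 0 0 4 255;0 0 0 0 0 3.3 255;0 0 0 0 0 1.4 255;0 0 0 0 0 0.9 255;0 0 0 0 0 0 255;0 0 0 0 0 0 255"
}}

```text
time_s: 33.33
position: [0.5465, -0.058, 0.1048]
tool_rot: [[0.967, 0.254, 0.001], [0.254, -0.967, -0.0], [0.001, 0.0, -1.0]]
ft_force: [-0.1, 0.2, -2.7]
grip_width: 0.0347
gripper_force: 47.1
```

Request:
{"fn": "jog_arm", "kwargs": {
  "plan": "0 0 0 0 0 0 110;0 0 0 0 0 0 110;0 0 0 0 0 0 110;0 0 0 0 0 0 110;0 0 0 0 0 -1.6 110;0 0 0 0 0 -4 110;0 0 0 0 0 -4 110;0 0 0 0 0 0 110"
}}

```text
time_s: 34.0
position: [0.549, -0.0596, 0.2078]
tool_rot: [[0.967, 0.253, 0.013], [0.253, -0.968, -0.004], [0.011, 0.007, -1.0]]
ft_force: [-1.0, -0.0, 0.9]
grip_width: 0.0487
gripper_force: 0.0
```

Request:
{"fn": "jog_arm", "kwargs": {
  "plan": "0 0 -7 0 0 0 75;0 0 -7 0 0 0 75;0 0 -7 0 0 0 75;0 0 -7 0 0 0 75;0 0 -7 0 0 0 75;0 0 -7 0 0 0 75;0 0 -7 0 0 0 75;0 0 -7 0 0 0 75;0 0 -7 0 0 0 75"
}}

```text
time_s: 34.75
position: [0.5464, -0.0589, 0.2003]
tool_rot: [[0.208, 0.978, 0.0], [0.978, -0.208, -0.0], [-0.0, 0.0, -1.0]]
ft_force: [0.0, -0.3, 0.7]
grip_width: 0.0603
gripper_force: 0.0
```

Request:
{"fn": "jog_arm", "kwargs": {
  "plan": "0 0 -7 0 0 0 75;0 0 -7 0 0 0 75;0 0 -7 0 0 0 75;0 0 -7 0 0 0 75;0 0 -7 0 0 0 75;0 0 -7 0 0 0 75;0 0 -7 0 0 0 75;0 0 -7 0 0 0 75;0 0 -1 0 0 0 75"
}}

```text
time_s: 35.5
position: [0.5464, -0.0589, 0.2003]
tool_rot: [[-0.706, 0.708, 0.0], [0.708, 0.706, -0.0], [-0.0, 0.0, -1.0]]
ft_force: [-0.0, -0.4, -0.1]
grip_width: 0.0603
gripper_force: 0.0
```

Request:
{"fn": "jog_arm", "kwargs": {
  "plan": "0 0 0 3.57 1.53 0 75;0 0 0 3.57 1.53 0 75;0 0 0 3.57 1.53 0 75;0 0 0 3.57 1.53 0 75;0 0 0 3.57 1.53 0 75;0 0 0 3.57 1.53 0 75;0 0 0 3.57 1.53 0 75;0 0 0 3.57 1.53 0 75;0 0 0 0 0 0 75;0 0 0 0 0 0 75"
}}

```text
time_s: 36.33
position: [0.432, 0.2318, 0.2004]
tool_rot: [[-0.703, 0.711, 0.0], [0.711, 0.703, 0.0], [-0.0, 0.0, -1.0]]
ft_force: [0.3, -0.4, -0.2]
grip_width: 0.0603
gripper_force: 0.0
```

```bash
python3 plan.py
```

```text
t 36.3 tcp [0.432  0.2318 0.2004] yaw 44.69 tilt [0.0005 0.    ] F [ 0.3 -0.4 -0.2] w 0.0603 gf 0.0
scene carrier [ 0.5299 -0.002 ] [array([ 0.532, -0.002]), array([0.197, 0.174]), np.float64(75.362)] z [0.0974 0.1001]
  in carrier scene r 0.0601 ang 165.1 rad 0.0183 z 0.134
  in carrier scene r 0.0611 ang 105.0 rad 0.019 z 0.1339
  in carrier scene r 0.0012 ang 325.3 rad 0.0179 z 0.1327
  in carrier scene r 0.0572 ang 282.6 rad 0.0192 z 0.1339
  in carrier scene r 0.0605 ang 346.0 rad 0.0185 z 0.1339
side carrier [ 0.5308 -0.0031] [array([0.528, 0.   ]), array([0.175, 0.178]), np.float64(44.506)] z [0.0972 0.0997]
  in carrier side r 0.0572 ang 283.5 rad 0.0193 z 0.1339
  in carrier side r 0.0602 ang 346.2 rad 0.0189 z 0.134
  in carrier side r 0.0103 ang 101.5 rad 0.0095 z 0.1331
  in carrier side r 0.0602 ang 166.2 rad 0.0186 z 0.1342
  in carrier side r 0.0600 ang 105.4 rad 0.0198 z 0.1341
scene [0.4324 0.2308 0.0188] [0.6137 0.3042 0.0188]
side [0.4322 0.2301 0.0189] [0.6147 0.304  0.0184]
```

Four pockets are loaded. Next, jar (0.432,0.231) to pocket 5.

Request:
{"fn": "jog_arm", "kwargs": {
  "plan": "0 0 0 0 0 4 75;0 0 0 0 0 4 75;0 0 0 0 0 4 75;0 0 0 0 0 3.3 75;0 0 0 0 0 1.9 75;0 0 0 0 0 0 75;0 0 0 0 0 0 255;0 0 0 0 0 0 255;0 0 0 0 0 0 255;0 0 0 0 0 0 255"
}}

```text
time_s: 37.27
position: [0.4339, 0.2302, 0.0298]
tool_rot: [[-0.702, 0.712, 0.003], [0.712, 0.702, 0.0], [-0.002, 0.003, -1.0]]
ft_force: [0.2, -2.3, 4.5]
grip_width: 0.0349
gripper_force: 45.5
```

Request:
{"fn": "jog_arm", "kwargs": {
  "plan": "0 0 0 0 0 0 255;0 0 0 0 0 -2 255;0 0 0 0 0 -4 255;0 0 0 0 0 -4 255;0 0 0 0 0 -4 255;0 0 0 0 0 -3.2 255;0 0 0 0 0 0 255"
}}

```text
time_s: 37.85
position: [0.4349, 0.2311, 0.207]
tool_rot: [[-0.703, 0.711, 0.012], [0.711, 0.703, 0.003], [-0.006, 0.011, -1.0]]
ft_force: [1.0, 0.2, -2.3]
grip_width: 0.0347
gripper_force: 46.0
```

Request:
{"fn": "jog_arm", "kwargs": {
  "plan": "0 0 0 -3.91 -0.54 0 255;0 0 0 -3.91 -0.54 0 255;0 0 0 -3.91 -0.54 0 255;0 0 0 -3.91 -0.54 0 255;0 0 0 -3.91 -0.54 0 255;0 0 0 -3.91 -0.54 0 255;0 0 0 0 0 0 255;0 0 0 0 0 0 255"
}}

```text
time_s: 38.52
position: [0.5749, 0.0391, 0.1991]
tool_rot: [[-0.7, 0.714, -0.002], [0.714, 0.7, 0.0], [0.002, -0.001, -1.0]]
ft_force: [-0.8, 0.3, -2.1]
grip_width: 0.035
gripper_force: 45.8
```

Request:
{"fn": "jog_arm", "kwargs": {
  "plan": "0 0 0 0 0 4 255;0 0 0 0 0 3.3 255;0 0 0 0 0 1.4 255;0 0 0 0 0 0.9 255;0 0 0 0 0 0 255;0 0 0 0 0 0 255"
}}

```text
time_s: 39.02
position: [0.5744, 0.0416, 0.1049]
tool_rot: [[-0.703, 0.711, 0.001], [0.711, 0.703, 0.0], [-0.001, 0.001, -1.0]]
ft_force: [0.3, -0.7, -2.8]
grip_width: 0.0347
gripper_force: 47.1
```

Request:
{"fn": "jog_arm", "kwargs": {
  "plan": "0 0 0 0 0 0 110;0 0 0 0 0 0 110;0 0 0 0 0 0 110;0 0 0 0 0 0 110;0 0 0 0 0 -1.6 110;0 0 0 0 0 -4 110;0 0 0 0 0 -4 110;0 0 0 0 0 0 110"
}}

```text
time_s: 39.68
position: [0.5773, 0.0403, 0.2081]
tool_rot: [[-0.703, 0.711, 0.013], [0.712, 0.703, -0.002], [-0.011, 0.008, -1.0]]
ft_force: [0.8, -0.0, 0.2]
grip_width: 0.0484
gripper_force: 0.0
```

Request:
{"fn": "jog_arm", "kwargs": {
  "plan": "0 0 0 2.27 3.05 0 75;0 0 0 2.27 3.05 0 75;0 0 0 2.27 3.05 0 75;0 0 0 2.27 3.05 0 75;0 0 0 2.27 3.05 0 75;0 0 0 2.27 3.05 0 75;0 0 0 2.27 3.05 0 75;0 0 0 0 0 0 75;0 0 0 0 0 0 75;0 0 0 0 0 0 75"
}}

```text
time_s: 40.52
position: [0.6148, 0.3033, 0.2]
tool_rot: [[-0.703, 0.712, -0.0], [0.712, 0.703, -0.0], [-0.0, -0.001, -1.0]]
ft_force: [0.0, 0.2, 0.3]
grip_width: 0.0602
gripper_force: 0.0
```

```bash
python3 plan.py
```

```text
t 40.5 tcp [0.6148 0.3033 0.2   ] yaw 44.63 tilt [-0.0003 -0.0004] F [0.  0.2 0.3] w 0.0602 gf 0.0
scene carrier [ 0.5297 -0.0019] [array([ 0.531, -0.002]), array([0.199, 0.172]), np.float64(14.287)] z [0.0976 0.1003]
  in carrier scene r 0.0602 ang 164.8 rad 0.0187 z 0.1337
  in carrier scene r 0.0606 ang 105.2 rad 0.0195 z 0.1337
  in carrier scene r 0.0575 ang 282.6 rad 0.0193 z 0.1342
  in carrier scene r 0.0039 ang 6.1 rad 0.017 z 0.1322
  in carrier scene r 0.0604 ang 46.2 rad 0.0187 z 0.134
  in carrier scene r 0.0596 ang 346.7 rad 0.0192 z 0.134
side carrier [ 0.5304 -0.0007] [array([ 0.516, -0.005]), array([0.169, 0.179]), np.float64(17.781)] z [0.0975 0.1001]
  in carrier side r 0.0582 ang 283.4 rad 0.0196 z 0.134
  in carrier side r 0.0605 ang 347.6 rad 0.0193 z 0.1341
  in carrier side r 0.0112 ang 101.3 rad 0.0094 z 0.1333
  in carrier side r 0.0589 ang 165.1 rad 0.0194 z 0.1338
  in carrier side r 0.0592 ang 45.9 rad 0.0188 z 0.1343
  in carrier side r 0.0611 ang 104.0 rad 0.0183 z 0.1343
scene [0.614  0.3032 0.0184]
side [0.6137 0.3039 0.0184]
```

Request:
{"fn": "jog_arm", "kwargs": {
  "plan": "0 0 0 0 0 4 75;0 0 0 0 0 4 75;0 0 0 0 0 4 75;0 0 0 0 0 3.3 75;0 0 0 0 0 1.9 75;0 0 0 0 0 0 75;0 0 0 0 0 0 255;0 0 0 0 0 0 255;0 0 0 0 0 0 255;0 0 0 0 0 0 255"
}}

```text
time_s: 41.45
position: [0.616, 0.3036, 0.0308]
tool_rot: [[-0.702, 0.712, 0.004], [0.712, 0.702, 0.001], [-0.002, 0.003, -1.0]]
ft_force: [-0.9, -2.2, 5.9]
grip_width: 0.035
gripper_force: 45.5
```

Request:
{"fn": "jog_arm", "kwargs": {
  "plan": "0 0 0 0 0 0 255;0 0 0 0 0 -2 255;0 0 0 0 0 -4 255;0 0 0 0 0 -4 255;0 0 0 0 0 -4 255;0 0 0 0 0 -3.2 255;0 0 0 0 0 0 255"
}}

```text
time_s: 42.03
position: [0.6168, 0.3044, 0.2093]
tool_rot: [[-0.703, 0.711, 0.014], [0.711, 0.703, 0.004], [-0.007, 0.013, -1.0]]
ft_force: [0.3, 0.0, -1.0]
grip_width: 0.0349
gripper_force: 45.7
```

Request:
{"fn": "jog_arm", "kwargs": {
  "plan": "0 0 0 -1.76 -3.7 0 255;0 0 0 -1.76 -3.7 0 255;0 0 0 -1.76 -3.7 0 255;0 0 0 -1.76 -3.7 0 255;0 0 0 -1.76 -3.7 0 255;0 0 0 -1.76 -3.7 0 255;0 0 0 -1.76 -3.7 0 255;0 0 0 -1.76 -3.7 0 255;0 0 0 -1.76 -3.7 0 255;0 0 0 0 0 0 255"
}}

```text
time_s: 42.87
position: [0.4872, -0.0483, 0.2005]
tool_rot: [[-0.698, 0.716, -0.001], [0.716, 0.698, -0.002], [-0.001, -0.002, -1.0]]
ft_force: [1.4, 0.2, -2.9]
grip_width: 0.035
gripper_force: 46.2
```

Request:
{"fn": "jog_arm", "kwargs": {
  "plan": "0 0 0 0 0 0 255;0 0 0 0 0 4 255;0 0 0 0 0 3.3 255;0 0 0 0 0 1.4 255;0 0 0 0 0 0.9 255;0 0 0 0 0 0 255;0 0 0 0 0 0 255"
}}

```text
time_s: 43.45
position: [0.4897, -0.0422, 0.1047]
tool_rot: [[-0.703, 0.711, 0.001], [0.711, 0.703, -0.0], [-0.001, 0.001, -1.0]]
ft_force: [-0.8, 0.2, -2.3]
grip_width: 0.0344
gripper_force: 48.3
```

Request:
{"fn": "jog_arm", "kwargs": {
  "plan": "0 0 0 0 0 0 110;0 0 0 0 0 0 110;0 0 0 0 0 0 110;0 0 0 0 0 0 110;0 0 0 0 0 -1.6 110;0 0 0 0 0 -4 110;0 0 0 0 0 -4 110;0 0 0 0 0 0 110"
}}

```text
time_s: 44.12
position: [0.4918, -0.0437, 0.2072]
tool_rot: [[-0.703, 0.711, 0.012], [0.711, 0.703, -0.004], [-0.011, 0.006, -1.0]]
ft_force: [0.9, 0.5, 0.8]
grip_width: 0.0483
gripper_force: 0.0
```

Request:
{"fn": "jog_arm", "kwargs": {
  "plan": "0 0 6.38 0 0 0 255;0 0 6.38 0 0 0 255;0 0 6.38 0 0 0 255;0 0 6.38 0 0 0 255;0 0 6.38 0 0 0 255;0 0 6.38 0 0 0 255;0 0 6.35 0 0 0 255;0 0 0 0 0 0 255"
}}

```text
time_s: 44.78
position: [0.4892, -0.043, 0.2003]
tool_rot: [[0.004, 1.0, 0.0], [1.0, -0.004, -0.0], [-0.0, 0.0, -1.0]]
ft_force: [-1.2, -0.3, -0.3]
grip_width: -0.0003
gripper_force: 0.0
```

Request:
{"fn": "jog_arm", "kwargs": {
  "plan": "0 0 0 3.78 -1 0 255;0 0 0 3.78 -1 0 255;0 0 0 3.78 -1 0 255;0 0 0 3.78 -1 0 255;0 0 0 3.78 -1 0 255;0 0 0 3.78 -1 0 255"
}}

```text
time_s: 45.28
position: [0.4284, 0.1855, 0.2005]
tool_rot: [[-0.004, 1.0, 0.001], [1.0, 0.004, 0.0], [0.0, 0.001, -1.0]]
ft_force: [1.0, 0.6, 0.3]
grip_width: -0.0001
gripper_force: 0.0
```

Request:
{"fn": "jog_arm", "kwargs": {
  "plan": "0 0 0 3.78 -1 0 255;0 0 0 3.78 -1 0 255;0 0 0 3.78 -1 0 255;0 0 0 3.78 -1 0 255;0 0 0 3.78 -1 0 255;0 0 0 3.78 -1 0 255;0 0 0 0 0 0 255;0 0 0 0 0 0 255"
}}

```text
time_s: 45.95
position: [0.3683, 0.412, 0.1999]
tool_rot: [[-0.006, 1.0, -0.0], [1.0, 0.006, -0.0], [-0.0, -0.0, -1.0]]
ft_force: [0.3, 0.2, -0.7]
grip_width: 0.0002
gripper_force: 0.0
```

Run:
```python
from plan import *
pose();J=measure();print(J)
im=shot('scene');save(im,'s6.png',(180,140,500,340),2.5)
for n in OFF:
    P=cloud(imaging.get_image(n)).reshape(-1,3); A=P[np.all((P>[.38,.37,.07])&(P<[.52,.46,.1]),1)]; print(n,np.array(cv2.minEnclosingCircle(A[:,:2].astype(np.float32))[0])-OFF[n],A[:,2].max())
```

```text
t 46.0 tcp [0.3683 0.412  0.1999] yaw 0.36 tilt [-0.0001 -0.0002] F [ 0.3  0.2 -0.7] w 0.0002 gf 0.0
scene carrier [ 0.5308 -0.0019] [array([ 0.532, -0.002]), array([0.197, 0.172]), np.float64(14.242)] z [0.0973 0.1001]
  in carrier scene r 0.0599 ang 166.0 rad 0.0182 z 0.1337
  in carrier scene r 0.0578 ang 222.6 rad 0.019 z 0.134
  in carrier scene r 0.0607 ang 104.9 rad 0.0188 z 0.1338
  in carrier scene r 0.0573 ang 283.5 rad 0.0189 z 0.134
  in carrier scene r 0.0040 ang 5.7 rad 0.017 z 0.1323
  in carrier scene r 0.0605 ang 46.0 rad 0.0188 z 0.1339
  in carrier scene r 0.0599 ang 346.4 rad 0.0191 z 0.1339
side carrier [ 0.5332 -0.003 ] [array([0.526, 0.003]), array([0.174, 0.187]), np.float64(43.782)] z [0.0973 0.1   ]
  in carrier side r 0.0583 ang 283.4 rad 0.019 z 0.1338
  in carrier side r 0.0582 ang 221.6 rad 0.0192 z 0.1342
  in carrier side r 0.0598 ang 346.5 rad 0.0192 z 0.1339
  in carrier side r 0.0047 ang 96.0 rad 0.0142 z 0.1328
  in carrier side r 0.0608 ang 165.7 rad 0.0202 z 0.1342
  in carrier side r 0.0618 ang 44.6 rad 0.0199 z 0.1339
  in carrier side r 0.0590 ang 103.5 rad 0.0202 z 0.134
{}
scene [0.42317736 0.41034431] 0.09738200719586709
side [0.42270284 0.41257538] 0.09922985812955099
```

View pics/s6.png

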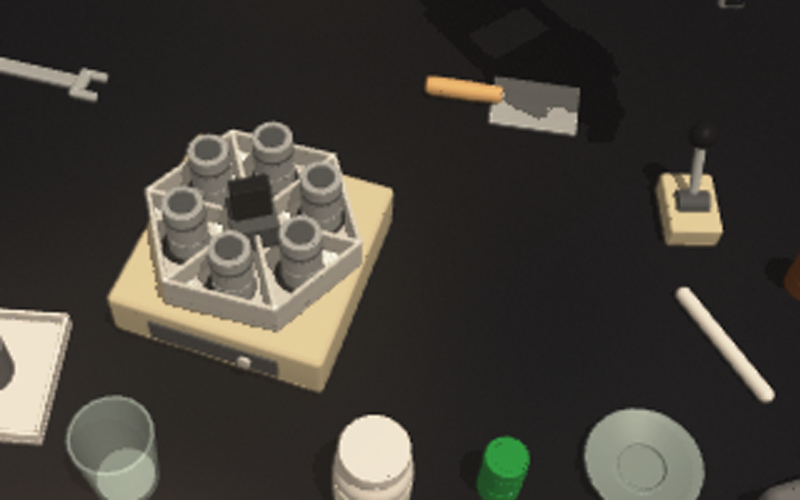

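All six jars stand in their pockets, and the lever ball at crop (704,135) is still on the off side. Pushing it over along +x.

Request:
{"fn": "jog_arm", "kwargs": {
  "plan": "0 0 0 0 0 4 255;0 0 0 0 0 4 255;0 0 0 0 0 3 255;0 0 0 0 0 1 255;0 0 0 0 0 0 255;0 0 0 0 1 0 255;0 0 0 0 1 0 255;0 0 0 0 1 0 255;0 0 0 0 1 0 255"
}}

```text
time_s: 46.95
position: [0.4082, 0.4115, 0.0852]
tool_rot: [[0.0, 1.0, -0.003], [1.0, -0.0, 0.003], [0.003, -0.003, -1.0]]
ft_force: [-38.2, -7.3, 70.4]
grip_width: 0.0
gripper_force: 33.5
```

Request:
{"fn": "jog_arm", "kwargs": {
  "plan": "0 0 0 0 1 0 255;0 0 0 0 1 0 255;0 0 0 0 1 0 255;0 0 0 0 1 0 255;0 0 0 0 0 0 255"
}}

```text
time_s: 47.37
position: [0.452, 0.4106, 0.0817]
tool_rot: [[0.001, 1.0, 0.003], [1.0, -0.001, 0.002], [0.002, 0.003, -1.0]]
ft_force: [0.1, 0.1, 0.3]
grip_width: 0.0004
gripper_force: 0.0
```

Request:
{"fn": "jog_arm", "kwargs": {
  "plan": "0 0 0 0 0.5 0 255;0 0 0 0 0.5 0 255;0 0 0 0 0 0 255"
}}

```text
time_s: 47.62
position: [0.4599, 0.4105, 0.0799]
tool_rot: [[0.0, 1.0, -0.0], [1.0, -0.0, -0.0], [-0.0, -0.0, -1.0]]
ft_force: [0.6, 0.2, -0.3]
grip_width: -0.0003
gripper_force: 0.0
```

```bash
cat > ball.py <<'E'
from plan import *
pose()
for n in OFF:
    P=cloud(imaging.get_image(n)).reshape(-1,3); A=P[np.all((P>[.38,.37,.07])&(P<[.54,.46,.1]),1)]; A=A[A[:,0]>env.observe()['position'][0]+.012] ; print(n,np.array(cv2.minEnclosingCircle(A[:,:2].astype(np.float32))[0])-OFF[n],A.max(0),A.min(0))
E
python3 ball.py
```

```text
t 47.6 tcp [0.4599 0.4105 0.0799] yaw -0.02 tilt [-0.0003 -0.0002] F [ 0.6  0.2 -0.3] w -0.0003 gf 0.0
scene [0.48340785 0.41142056] [0.4988126 0.4200762 0.0996925] [0.47156355 0.39624255 0.0808066 ]
side [0.48430725 0.41087933] [0.49558432 0.42474736 0.09996647] [0.47124153 0.40206535 0.07074591]
```

The ball is at x≈0.484 and fully on is about 0.490. Pressing on in small steps, watching the force.

Request:
{"fn": "jog_arm", "kwargs": {
  "plan": "0 0 0 0 0.2 0 255;0 0 0 0 0.2 0 255;0 0 0 0 0 0 255"
}}

```text
time_s: 47.97
position: [0.4633, 0.4106, 0.0802]
tool_rot: [[-0.0, 1.0, -0.0], [1.0, 0.0, -0.0], [-0.0, -0.0, -1.0]]
ft_force: [-0.7, -0.1, 0.1]
grip_width: 0.0003
gripper_force: 0.1
```

Request:
{"fn": "jog_arm", "kwargs": {
  "plan": "0 0 0 0 0.15 0 255;0 0 0 0 0 0 255;0 0 0 0 0 0 255"
}}

```text
time_s: 48.22
position: [0.4647, 0.4106, 0.0803]
tool_rot: [[-0.0, 1.0, 0.0], [1.0, 0.0, 0.0], [0.0, 0.0, -1.0]]
ft_force: [-0.3, -0.4, -0.2]
grip_width: -0.0001
gripper_force: 0.1
```

```bash
python3 ball.py
```

```text
t 48.2 tcp [0.4647 0.4106 0.0803] yaw 0.0 tilt [0.0001 0.    ] F [-0.3 -0.4 -0.2] w -0.0001 gf 0.11022998252883554
scene [0.48779252 0.41110999] [0.50250759 0.42028027 0.09966483] [0.47678628 0.39728869 0.07622611]
side [0.48921161 0.41150956] [0.5001977  0.42492966 0.09933239] [0.47689994 0.40215651 0.07185295]
```

Request:
{"fn": "jog_arm", "kwargs": {
  "plan": "0 0 0 0 0.1 0 255;0 0 0 0 0 0 255;0 0 0 0 0 0 255"
}}

```text
time_s: 48.57
position: [0.4651, 0.4106, 0.0803]
tool_rot: [[-0.0, 1.0, -0.001], [1.0, 0.0, -0.0], [-0.0, -0.001, -1.0]]
ft_force: [-4.0, 0.0, 0.8]
grip_width: 0.0
gripper_force: 2.3
```

Request:
{"fn": "jog_arm", "kwargs": {
  "plan": "0 0 0 0 0.1 0 255;0 0 0 0 0 0 255;0 0 0 0 0 0 255"
}}

```text
time_s: 48.82
position: [0.4653, 0.4106, 0.0802]
tool_rot: [[-0.0, 1.0, -0.003], [1.0, 0.0, -0.001], [-0.001, -0.003, -1.0]]
ft_force: [-8.1, -0.9, 3.5]
grip_width: -0.0001
gripper_force: 4.3
```

Request:
{"fn": "jog_arm", "kwargs": {
  "plan": "0 0 0 0 0.1 0 255;0 0 0 0 0 0 255;0 0 0 0 0 0 255"
}}

```text
time_s: 49.07
position: [0.4655, 0.4106, 0.0801]
tool_rot: [[-0.001, 1.0, -0.005], [1.0, 0.001, -0.001], [-0.001, -0.005, -1.0]]
ft_force: [-12.3, -0.6, 4.9]
grip_width: 0.0002
gripper_force: 6.2
```

The lever is hard against its stop, with force rising to 12 N and no further motion. Backing off and doing the final check.

Request:
{"fn": "jog_arm", "kwargs": {
  "plan": "0 0 0 0 -1.5 0 255;0 0 0 0 -3 0 255;0 0 0 0 -3 0 255;0 0 0 0 0 -4 255;0 0 0 0 0 -4 255;0 0 0 0 0 0 255;0 0 0 0 0 0 255;0 0 0 0 0 0 255"
}}

```text
time_s: 49.73
position: [0.3929, 0.4105, 0.1601]
tool_rot: [[0.0, 1.0, 0.001], [1.0, -0.0, 0.0], [0.0, 0.001, -1.0]]
ft_force: [1.3, 0.3, 0.5]
grip_width: 0.0002
gripper_force: 0.0
```

```bash
python3 ball.py; python3 plan.py | grep -c 'r 0.0[56]'; python3 -c "
from h import *
save(shot('scene'),'s7.png',(120,140,500,360),2)"
```

```text
t 49.7 tcp [0.3929 0.4105 0.1601] yaw -0.01 tilt [0.0006 0.    ] F [1.3 0.3 0.5] w 0.0002 gf 0.0
scene [0.49015033 0.409528  ] [0.50249441 0.42018615 0.09874744] [0.47936248 0.39658442 0.07444703]
side [0.48896184 0.41131457] [0.50019772 0.42475368 0.09781486] [0.4747641  0.40083372 0.07039644]
12
```

View pics/s7.png

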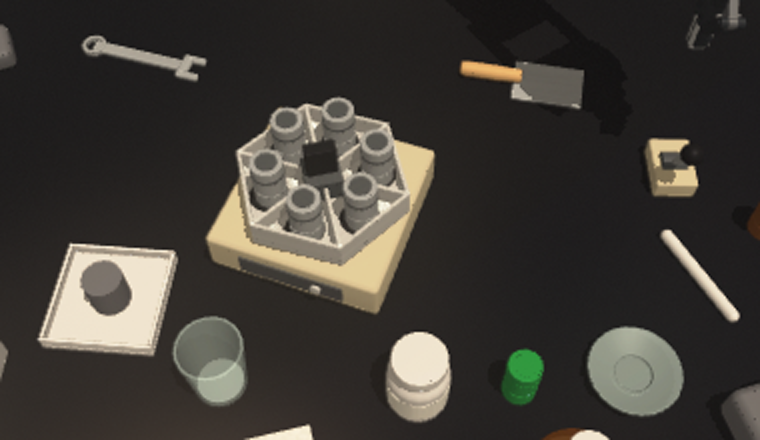

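The lever leans to the on side at crop (690,155). All six jars are upright in the carrier, the cap is in the tray (105,287), and the beaker and bottle are where they started.

```bash
python3 -c "
from rig import job
print(job.close_job())"
```

```text
the job is handed in; nothing more can be done
None
```

The job is handed in with everything asked done in order: cap in the tray, carrier fully home, all six jars standing one to a pocket (including the one knocked aside), then the switch pushed to its on stop; the wrist force briefly read 70 N (limit 120 N) as I pushed the lever.

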